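# Count three vials into the tray and slide it to the mat

### The job

Take three of the four blue-capped vials, and no more, out of the slanted rack and stand them upright in the white tray, setting them down rather than dropping them; the fourth blue one and the red one stay in the rack. Then slide the loaded tray along the bench, without lifting it (its black tab is there to hold it by), until it sits centred and square on the green mat, long side along long side. Leave the other things on the bench where they are.

Things in the scene. Friction and masses are not known exactly. Their poses are not given: they have to be found in the camera images.
- blue_a: screw-cap sample vial, 24 mm diameter, 68 mm tall, amber glass with a blue cap (the cap is the top 18 mm), the whole height of one diameter. Origin: centre of its underside; its z runs along the vial to the cap. It starts in some hole of the rack, leaning 28 degrees with its cap towards the rack's +x.
- blue_b: screw-cap sample vial, 24 mm diameter, 68 mm tall, amber glass with a blue cap (the cap is the top 18 mm), the whole height of one diameter. Origin: centre of its underside; its z runs along the vial to the cap. It starts in some hole of the rack, leaning 28 degrees with its cap towards the rack's +x.
- blue_c: screw-cap sample vial, 24 mm diameter, 68 mm tall, amber glass with a blue cap (the cap is the top 18 mm), the whole height of one diameter. Origin: centre of its underside; its z runs along the vial to the cap. It starts in some hole of the rack, leaning 28 degrees with its cap towards the rack's +x.
- blue_d: screw-cap sample vial, 24 mm diameter, 68 mm tall, amber glass with a blue cap (the cap is the top 18 mm), the whole height of one diameter. Origin: centre of its underside; its z runs along the vial to the cap. It starts in some hole of the rack, leaning 28 degrees with its cap towards the rack's +x.
- red_vial: screw-cap sample vial, 24 mm diameter, 68 mm tall, amber glass with a red cap (the cap is the top 18 mm), the whole height of one diameter. Origin: centre of its underside; its z runs along the vial to the cap. It starts in some hole of the rack, leaning 28 degrees with its cap towards the rack's +x. It is not wanted.
- rack: white rack, fixed: a block 260 mm long (its y), 50 wide, 29 thick, sloping 28 degrees, -x edge higher, highest edge 65 mm above the bench. Five square holes 27 mm wide in a row, 50 mm apart along y, 25 mm deep with floor, square to the slope; vials stand in them with 43 mm showing and are drawn out along their own axis. Origin: bench level below the middle of the block's underside.
- tray: white open tray, loose, 0.35 kg, outside 100 mm (x) by 190 mm (y) by 22 mm high, walls and floor 4 mm thick. Origin: centre of its underside; z up. It has a black tab on its -x side.
- tray_tab (a point): middle of the top of the tray's black tab, 31 mm above the bench. The tab is an upright fin standing out from the middle of the tray's -x side: 12 mm thick along the tray's y, 40 mm long along its x (from 50 to 90 mm from the tray's origin), from 1 to 31 mm above the bench. Axes as the tray's.
- mat: thin green rectangle lying flush on the bench, 140 mm (x) by 230 mm (y), fixed, no edge to catch on. Origin: its centre; the tray fits it with 20 mm to spare all round (the tab may stick out on either long side).
- small_beaker: bystander: glass beaker 52 mm wide, 65 mm high; origin centre of its underside
- big_beaker: bystander: glass beaker 86 mm wide, 115 mm high; origin centre of its underside
- jar: bystander: amber jar with red lid, 66 mm wide, 90 mm high; origin centre of its underside
- wash_bottle: bystander: white bottle with blue cap, 64 mm wide, 140 mm high; origin centre of its underside
- spatula: bystander: steel spoon spatula, 190 mm long along its x, lying on the bench
- marker: bystander: black marker, 14 mm thick, 120 mm long along its x, lying on the bench
Mind the look-alikes: they are no part of the job. Leave any yellow look-alike of the tray alone.

How it is judged:
On the way:
1. exactly three blue-capped vials stand upright in the tray, let go, the fourth is in the rack, and the tray has not yet been slid to the mat (its centre more than 150 mm from the mat's) ((((x of blue_a in the frame of rack between -0.015 and 0.02 m and y of blue_a in the frame of rack between -0.12 and 0.12 m and z of blue_a in the frame of rack between 0.022 and 0.042 m and angle between blue_a's own z axis and vertical between 0.35 and 0.63 rad) and (x of blue_b in the frame of tray between -0.037 and 0.037 m and y of blue_b in the frame of tray between -0.082 and 0.082 m and z of blue_b in the frame of tray between -0.002 and 0.012 m and angle between blue_b's own z axis and vertical below 0.15 rad) and (x of blue_c in the frame of tray between -0.037 and 0.037 m and y of blue_c in the frame of tray between -0.082 and 0.082 m and z of blue_c in the frame of tray between -0.002 and 0.012 m and angle between blue_c's own z axis and vertical below 0.15 rad) and (x of blue_d in the frame of tray between -0.037 and 0.037 m and y of blue_d in the frame of tray between -0.082 and 0.082 m and z of blue_d in the frame of tray between -0.002 and 0.012 m and angle between blue_d's own z axis and vertical below 0.15 rad)) or ((x of blue_b in the frame of rack between -0.015 and 0.02 m and y of blue_b in the frame of rack between -0.12 and 0.12 m and z of blue_b in the frame of rack between 0.022 and 0.042 m and angle between blue_b's own z axis and vertical between 0.35 and 0.63 rad) and (x of blue_a in the frame of tray between -0.037 and 0.037 m and y of blue_a in the frame of tray between -0.082 and 0.082 m and z of blue_a in the frame of tray between -0.002 and 0.012 m and angle between blue_a's own z axis and vertical below 0.15 rad) and (x of blue_c in the frame of tray between -0.037 and 0.037 m and y of blue_c in the frame of tray between -0.082 and 0.082 m and z of blue_c in the frame of tray between -0.002 and 0.012 m and angle between blue_c's own z axis and vertical below 0.15 rad) and (x of blue_d in the frame of tray between -0.037 and 0.037 m and y of blue_d in the frame of tray between -0.082 and 0.082 m and z of blue_d in the frame of tray between -0.002 and 0.012 m and angle between blue_d's own z axis and vertical below 0.15 rad)) or ((x of blue_c in the frame of rack between -0.015 and 0.02 m and y of blue_c in the frame of rack between -0.12 and 0.12 m and z of blue_c in the frame of rack between 0.022 and 0.042 m and angle between blue_c's own z axis and vertical between 0.35 and 0.63 rad) and (x of blue_a in the frame of tray between -0.037 and 0.037 m and y of blue_a in the frame of tray between -0.082 and 0.082 m and z of blue_a in the frame of tray between -0.002 and 0.012 m and angle between blue_a's own z axis and vertical below 0.15 rad) and (x of blue_b in the frame of tray between -0.037 and 0.037 m and y of blue_b in the frame of tray between -0.082 and 0.082 m and z of blue_b in the frame of tray between -0.002 and 0.012 m and angle between blue_b's own z axis and vertical below 0.15 rad) and (x of blue_d in the frame of tray between -0.037 and 0.037 m and y of blue_d in the frame of tray between -0.082 and 0.082 m and z of blue_d in the frame of tray between -0.002 and 0.012 m and angle between blue_d's own z axis and vertical below 0.15 rad)) or ((x of blue_d in the frame of rack between -0.015 and 0.02 m and y of blue_d in the frame of rack between -0.12 and 0.12 m and z of blue_d in the frame of rack between 0.022 and 0.042 m and angle between blue_d's own z axis and vertical between 0.35 and 0.63 rad) and (x of blue_a in the frame of tray between -0.037 and 0.037 m and y of blue_a in the frame of tray between -0.082 and 0.082 m and z of blue_a in the frame of tray between -0.002 and 0.012 m and angle between blue_a's own z axis and vertical below 0.15 rad) and (x of blue_b in the frame of tray between -0.037 and 0.037 m and y of blue_b in the frame of tray between -0.082 and 0.082 m and z of blue_b in the frame of tray between -0.002 and 0.012 m and angle between blue_b's own z axis and vertical below 0.15 rad) and (x of blue_c in the frame of tray between -0.037 and 0.037 m and y of blue_c in the frame of tray between -0.082 and 0.082 m and z of blue_c in the frame of tray between -0.002 and 0.012 m and angle between blue_c's own z axis and vertical below 0.15 rad))) and contact force between each of blue_a, blue_b, blue_c, blue_d and the fingers below 0.1 N and horizontal distance between tray and mat above 0.15 m), for 0.2 s.
At the end, for the whole second after the job is handed in: Three blue-capped vials stand upright (within 8 degrees) on the tray floor, the fourth is in a rack hole; the tray lies flat on the bench, its centre within 25 mm of the mat centre along each side of the mat, long sides within 0.2 rad; all at rest ((((x of blue_a in the frame of rack between -0.015 and 0.02 m and y of blue_a in the frame of rack between -0.12 and 0.12 m and z of blue_a in the frame of rack between 0.022 and 0.042 m and angle between blue_a's own z axis and vertical between 0.35 and 0.63 rad) and (x of blue_b in the frame of tray between -0.037 and 0.037 m and y of blue_b in the frame of tray between -0.082 and 0.082 m and z of blue_b in the frame of tray between -0.002 and 0.012 m and angle between blue_b's own z axis and vertical below 0.15 rad) and (x of blue_c in the frame of tray between -0.037 and 0.037 m and y of blue_c in the frame of tray between -0.082 and 0.082 m and z of blue_c in the frame of tray between -0.002 and 0.012 m and angle between blue_c's own z axis and vertical below 0.15 rad) and (x of blue_d in the frame of tray between -0.037 and 0.037 m and y of blue_d in the frame of tray between -0.082 and 0.082 m and z of blue_d in the frame of tray between -0.002 and 0.012 m and angle between blue_d's own z axis and vertical below 0.15 rad)) or ((x of blue_b in the frame of rack between -0.015 and 0.02 m and y of blue_b in the frame of rack between -0.12 and 0.12 m and z of blue_b in the frame of rack between 0.022 and 0.042 m and angle between blue_b's own z axis and vertical between 0.35 and 0.63 rad) and (x of blue_a in the frame of tray between -0.037 and 0.037 m and y of blue_a in the frame of tray between -0.082 and 0.082 m and z of blue_a in the frame of tray between -0.002 and 0.012 m and angle between blue_a's own z axis and vertical below 0.15 rad) and (x of blue_c in the frame of tray between -0.037 and 0.037 m and y of blue_c in the frame of tray between -0.082 and 0.082 m and z of blue_c in the frame of tray between -0.002 and 0.012 m and angle between blue_c's own z axis and vertical below 0.15 rad) and (x of blue_d in the frame of tray between -0.037 and 0.037 m and y of blue_d in the frame of tray between -0.082 and 0.082 m and z of blue_d in the frame of tray between -0.002 and 0.012 m and angle between blue_d's own z axis and vertical below 0.15 rad)) or ((x of blue_c in the frame of rack between -0.015 and 0.02 m and y of blue_c in the frame of rack between -0.12 and 0.12 m and z of blue_c in the frame of rack between 0.022 and 0.042 m and angle between blue_c's own z axis and vertical between 0.35 and 0.63 rad) and (x of blue_a in the frame of tray between -0.037 and 0.037 m and y of blue_a in the frame of tray between -0.082 and 0.082 m and z of blue_a in the frame of tray between -0.002 and 0.012 m and angle between blue_a's own z axis and vertical below 0.15 rad) and (x of blue_b in the frame of tray between -0.037 and 0.037 m and y of blue_b in the frame of tray between -0.082 and 0.082 m and z of blue_b in the frame of tray between -0.002 and 0.012 m and angle between blue_b's own z axis and vertical below 0.15 rad) and (x of blue_d in the frame of tray between -0.037 and 0.037 m and y of blue_d in the frame of tray between -0.082 and 0.082 m and z of blue_d in the frame of tray between -0.002 and 0.012 m and angle between blue_d's own z axis and vertical below 0.15 rad)) or ((x of blue_d in the frame of rack between -0.015 and 0.02 m and y of blue_d in the frame of rack between -0.12 and 0.12 m and z of blue_d in the frame of rack between 0.022 and 0.042 m and angle between blue_d's own z axis and vertical between 0.35 and 0.63 rad) and (x of blue_a in the frame of tray between -0.037 and 0.037 m and y of blue_a in the frame of tray between -0.082 and 0.082 m and z of blue_a in the frame of tray between -0.002 and 0.012 m and angle between blue_a's own z axis and vertical below 0.15 rad) and (x of blue_b in the frame of tray between -0.037 and 0.037 m and y of blue_b in the frame of tray between -0.082 and 0.082 m and z of blue_b in the frame of tray between -0.002 and 0.012 m and angle between blue_b's own z axis and vertical below 0.15 rad) and (x of blue_c in the frame of tray between -0.037 and 0.037 m and y of blue_c in the frame of tray between -0.082 and 0.082 m and z of blue_c in the frame of tray between -0.002 and 0.012 m and angle between blue_c's own z axis and vertical below 0.15 rad))) and x of tray in the frame of mat between -0.025 and 0.025 m and y of tray in the frame of mat between -0.025 and 0.025 m and angle between the y axis of tray and the y axis of mat, either way round below 0.2 rad and height (world z) of tray below 0.004 m and linear speed of tray below 0.02 m/s and linear speed of each of blue_a, blue_b, blue_c, blue_d below 0.03 m/s); the robot touches nothing.
It fails at once if the red-capped vial is moved more than 15 mm (distance of red_vial from where it was at the start of the episode above 0.015 m).
It fails at once if the tray is lifted more than 15 mm off the bench (height (world z) of tray above 0.015 m).
It fails at once if a vial is dropped: it moves faster than 0.7 m/s while the fingers do not hold it ((linear speed of blue_a above 0.7 m/s and contact force between blue_a and the fingers below 0.1 N) or (linear speed of blue_b above 0.7 m/s and contact force between blue_b and the fingers below 0.1 N) or (linear speed of blue_c above 0.7 m/s and contact force between blue_c and the fingers below 0.1 N) or (linear speed of blue_d above 0.7 m/s and contact force between blue_d and the fingers below 0.1 N)).
It fails at once if a bystander is pushed more than 30 mm (distance of any of small_beaker, big_beaker, jar, wash_bottle, spatula, marker from where it was at the start of the episode above 0.03 m).
It also fails if it takes over 70 s, if anything falls off the work surface, if the arm or the gripper's body presses on something with over 40 N, if the wrist force passes 120 N, or if a joint passes its speed limit or range.

### The arm

A 7-joint arm with a two-finger parallel gripper is mounted at the origin on the work surface. World frame = base frame: x ahead of the robot, y to its left, z up, the work surface at z = 0. Lengths are in m, angles in rad, forces in N, time in s.
With the tool pointing down it reaches from about 0.4 to 0.85 m from the base axis. Payload 10.4 kg.
Tool frame: the origin (TCP) lies midway between the tips of the shut fingers; the grasp point (between the pads) lies env.grip_point_offset behind it (env.grip_point_offset is the distance from the TCP to the grasp point, in m); z points along the fingers, x is the direction in which the jaws open and shut, and the axes are right-handed (so a half turn about z gives the same grasp; the last joint's range is limited). The gripper opens to 85 mm and grips with 20 to 120 N. Pads are 22 mm wide; open, the fingers measure 114 mm over their backs; the gripper's body (76 mm by 85 mm) begins 54 mm behind the grasp point. The pads swing forward as they close: fully open they stand 13 mm farther back than shut.
Start: joints at [-0.023, 0.332, -0.065, 1.46, 0.022, 1.35, -0.088], TCP at [0.625, 0, 0.231] pointing down, gripper open.
Joint ranges: [-2.6, 2.6], [-0.5, 2.12], [-1.47, 1.34], [0.16, 2.42], [-1.27, 4.41], [0.06, 2.06], [-2.6, 2.6]. Speed limits (rad/s): [2.22, 2.22, 2.79, 2.79, 3.14, 3.14, 3.14].

### API

Orientations are given as a 3x3 rotation matrix whose columns are the frame's x, y, z axes.
In Python, from workcell import env gives the robot as it stands. The module is installed in compiled form; this text tells all that it offers.
- The arm moves only by the tool carry_out, never from a script. Its argument "steps" is a list of rows, each an object of numbers: "dx", "dy", "dz": the shift along the tool's x, y, z in cm; "turn": the turn about the tool's z in degrees. In form: [{"dx": .., "dy": .., "dz": .., "turn": ..}, ...]. A call has 1 to 8 rows; each row shifts and turns the commanded pose from where the row before left it, along the tool's axes as they then stand; what a row does not reach is not made up. A row lasts 1/10 s, in which the tool goes at most 50 mm and 8.59 degrees, less where a joint would pass 70% of its speed; a pose out of reach is approached as far as the arm can. A call is refused whole if a number of a shift passes 5 or a number of a turn 8.59, either way. A call with a gripper value outside its range is refused whole. "claw" is the finger opening in cm, from 0 to 8.54, set as the call begins (left out, the last holds). The fingers move at their own pace and stop on an object; the grip force is fixed at half the most. Time passes only in rows, so rows that do not move let the fingers close. It gives the time, the measured TCP pose, the force and the opening at its end, in the units of the state.
- env.get_obs(): the state, without advancing time (a new reading comes with each control period).
- env.snapshot(name): name is "scene" or "side" or "wrist"; returns a dict with "frame" (480x640x3 uint8, blue, green, red), "mtx" (3x3 intrinsics, pixels), "rvec" (rotation vector, rad) and "tvec" (3), from world to camera coordinates, as OpenCV has them. Camera axes: x right, y down, z forward; pixel columns grow to the right and rows downward; lengths in m; the calibration is good to about 2 mm. A picture is of the moment at which its call begins. There is no depth.
- env.finish_job(): hands the job in, once; it reports no verdict.
The state is a dict: "time": time; "qpos": joint angles; "joint_velocities": joint speeds; "tau": joint torques, N m; "tool_pos": TCP position; "ee_rot": TCP orientation; "ft_force": force on the tool from outside, world axes, zero at the start; "moment": the same for the moment, N m; "grip_width": finger opening in m.
Only numpy, scipy, OpenCV 4.12 (cv2) and the standard library are available. Lean on these libraries where they do the work, as an engineer would, in place of code of your own. Each camera call takes 0.05 s, during which the arm holds its last target.

## Working session

There is one attempt and no reset: what is moved stays moved. The work goes in short steps, Python scripts to look and compute and a tool call to move; the robot and the scene stay as the last step left them, time stands still between calls to the robot, and variables do not carry over. Pictures are saved under pics/ and viewed, and the job is handed in when it is done.

Besides the shell and the picture viewer there is one more tool, called after "Call:" as a command line: name --argument value ..., lists and objects as JSON in quotes. carry_out: Moves the arm, as the interface text tells. Its arguments: {"type":"object","properties":{"steps":{"type":"array"},"claw":{"type":"number"}},"required":["steps"]}

```bash
mkdir -p pics; cat > h.py <<'E'
import numpy as np, cv2
from workcell import env
def snap(n,f):
    s=env.snapshot(n); cv2.imwrite('pics/'+f,s['frame']); return s
def cam(s):
    R=cv2.Rodrigues(np.array(s['rvec'],float))[0]; t=np.array(s['tvec'],float).ravel(); return np.array(s['mtx'],float),R,t
def ray(s,u,v):
    K,R,t=cam(s); d=R.T@np.linalg.solve(K,[u,v,1.]); return -R.T@t,d
def onz(s,u,v,z):
    o,d=ray(s,u,v); return o+d*(z-o[2])/d[2]
def proj(s,P):
    K,R,t=cam(s); return cv2.projectPoints(np.array(P,float).reshape(-1,3),np.array(s['rvec'],float),np.array(s['tvec'],float),K,None)[0].reshape(-1,2)
E
python3 - <<'E'
from h import *
for n in ['scene','side','wrist']:
    s=snap(n,n+'0.png'); K,R,t=cam(s); print(n,K[0,0],-R.T@t, R[2])
o=env.get_obs(); print(o['time'],o['tool_pos'],o['ee_rot'],o['grip_width'],env.grip_point_offset)
E
```

```text
scene 523.6340113366891 [1.01224123 0.80899295 0.81294792] [-0.41971069 -0.66492075 -0.61783763]
side 447.5186995922985 [ 0.20594573 -0.68643788  0.71698233] [ 0.30407408  0.69319396 -0.6534685 ]
wrist 404.9350071148537 [0.62444921 0.08284087 0.37302101] [-0.00142958 -0.31751006 -0.94825382]
0.15 [ 6.24741288e-01 -4.20703030e-05  2.30702760e-01] [[ 9.99999460e-01 -2.31917425e-05 -1.03911953e-03]
 [-2.32687956e-05 -9.99999997e-01 -7.41402391e-05]
 [-1.03911781e-03  7.41643781e-05 -9.99999457e-01]] 0.08513205644680545 0.0187
```

View pics/scene0.png

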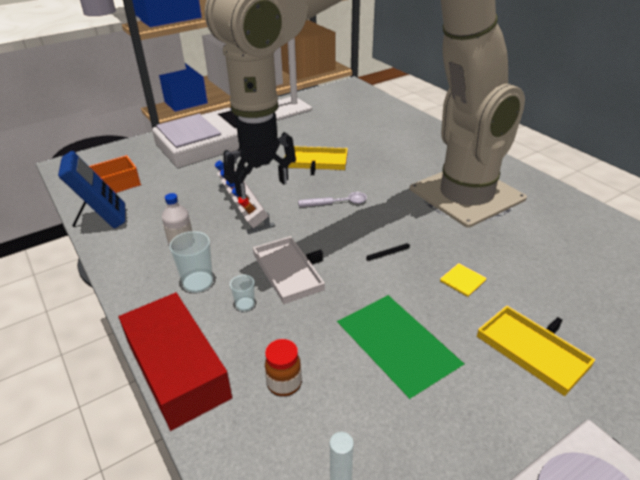

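View pics/side0.png

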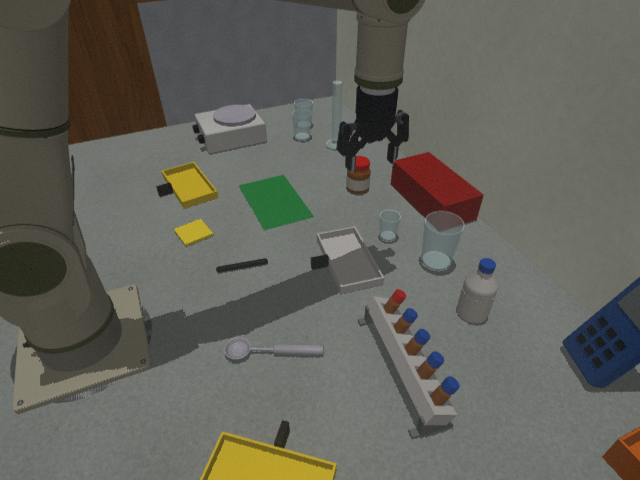

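View pics/wrist0.png

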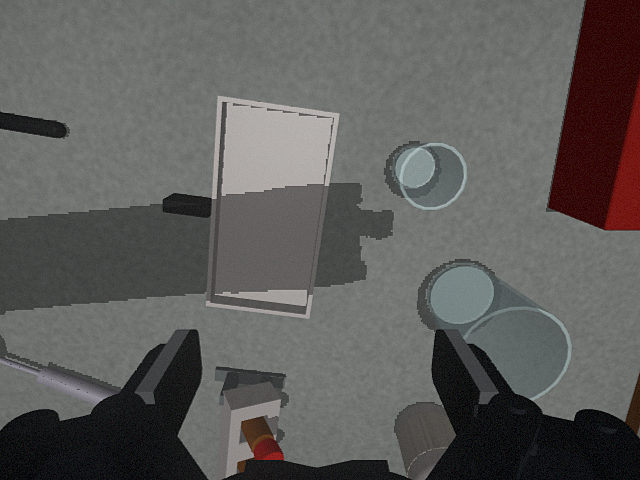

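The side view shows five vials along the rack, from the red one at about (396,300) to blue ones at (410,314), (421,336), (434,358) and (449,383). The white tray is at about (350,258) and the mat at about (275,200). In the wrist view the tray corners are near (219,97), (339,115), (309,318) and (207,306).

```bash
python3 - <<'E'
from h import *
W=env.snapshot('wrist'); S=env.snapshot('side'); C=env.snapshot('scene')
print('tray top'); 
for p in [(219,97),(339,115),(309,318),(207,306)]: print(p,onz(W,*p,0.022).round(4))
print('tab', onz(W,163,204,0.031).round(4), onz(W,212,208,.031).round(4))
for n,s in (('side',S),('scene',C)):
    h=cv2.cvtColor(s['frame'],cv2.COLOR_BGR2HSV)
    m=cv2.inRange(h,(50,120,60),(80,255,255)); c=max(cv2.findContours(m,0,2)[0],key=cv2.contourArea)
    r=cv2.approxPolyDP(c,8,True)[:,0]; P=np.array([onz(s,*q,0)[:2] for q in r]); print(n,'mat',P.round(3).tolist(),P.mean(0).round(4))
h=cv2.cvtColor(S['frame'],cv2.COLOR_BGR2HSV)
m=cv2.inRange(h,(105,130,50),(125,255,255))
n,l,st,ce=cv2.connectedComponentsWithStats(m)
for i in range(1,n):
    if st[i,4]>40: print('blue',st[i],ce[i].round(1), onz(S,*ce[i],.085).round(3))
m=cv2.inRange(h,(0,150,80),(6,255,255))
n,l,st,ce=cv2.connectedComponentsWithStats(m)
for i in range(1,n):
    if st[i,4]>40: print('red',st[i],ce[i].round(1), onz(S,*ce[i],.085).round(3))
for nm,p in dict(smallb=(388,236),bigb=(436,264),jar=(358,188),marker1=(219,269),marker2=(266,262),spat1=(230,350),spat2=(322,351),).items(): print(nm,onz(S,*p,0).round(3))
E
```

```text
tray top
(219, 97) [0.5451 0.0973 0.022 ]
(339, 115) [0.6427 0.0835 0.022 ]
(309, 318) [ 0.6169 -0.1027  0.022 ]
(207, 306) [ 0.5193 -0.0899  0.022 ]
tab [0.4925 0.0111 0.031 ] [0.5343 0.0076 0.031 ]
side mat [[0.573, 0.413], [0.44, 0.414], [0.44, 0.189], [0.572, 0.19]] [0.5064 0.3013]
scene mat [[0.571, 0.191], [0.575, 0.416], [0.438, 0.416], [0.441, 0.193]] [0.5061 0.304 ]
blue [480 258  16  15 176] [487.1 265.2] [ 0.789 -0.216  0.085]
blue [ 564  279   76  108 3223] [608.4 343.8] [ 0.847 -0.457  0.085]
blue [403 308  15  15 143] [409.6 315.2] [ 0.572 -0.263  0.085]
blue [415 329  15  15 162] [421.8 336.2] [ 0.565 -0.312  0.085]
blue [428 352  16  16 182] [435.2 359.4] [ 0.559 -0.362  0.085]
blue [442 377  17  17 209] [449.9 384.9] [ 0.552 -0.411  0.085]
red [ 395  152   88   55 2186] [437.7 179. ] [0.889 0.097 0.085]
red [356 156  14  15 175] [361.6 163.1] [0.747 0.25  0.085]
red [392 290  14  14 130] [398.2 296.2] [ 0.578 -0.214  0.085]
smallb [0.713 0.035 0.   ]
bigb [ 0.762 -0.1    0.   ]
jar [0.745 0.258 0.   ]
marker1 [0.295 0.092 0.   ]
marker2 [0.402 0.07  0.   ]
spat1 [ 0.258 -0.138  0.   ]
spat2 [ 0.419 -0.213  0.   ]
```

```bash
python3 - <<'E'
from h import *
S=cv2.imread('pics/side0.png')[280:440,340:480]; cv2.imwrite('pics/s1.png',cv2.resize(S,None,fx=5,fy=3.75,interpolation=cv2.INTER_CUBIC)[:600])
E
```

```text
(no output)
```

View pics/s1.png

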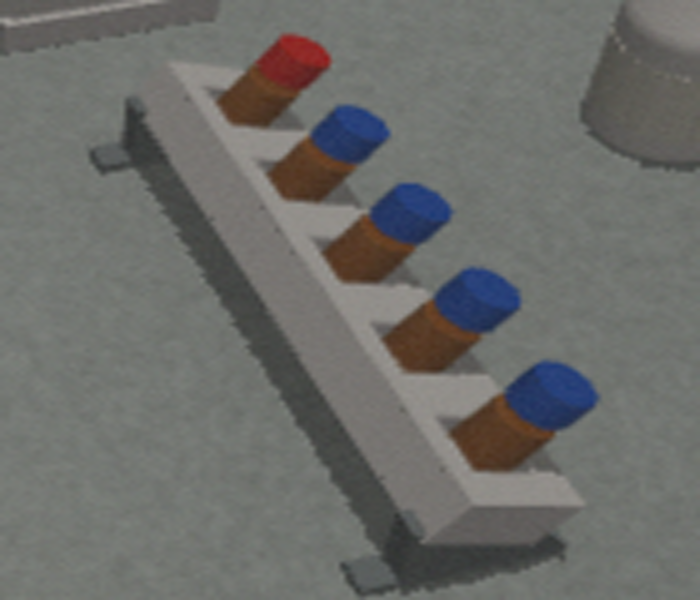

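Call:
carry_out --steps '[{"dx": -0.8,"dy": 4.6},{"dx": -0.8,"dy": 4.6},{"dx": -0.8,"dy": 4.6},{"dx": -0.8,"dy": 4.6},{"dx": -0.8,"dy": 4.6},{"dx": -0.8,"dy": 4.6},{"dx": -0.8,"dy": 4.6},{"dx": -0.8,"dy": 4.6}]' --claw 4.0

```text
invalid input
```

Call:
carry_out --steps '[{"turn": -8.5},{"turn": -8.5},{"turn": -8.5},{"turn": -8.5},{"turn": -8.5},{"turn": -8.5},{"turn": -8.5},{"turn": -8.5}]'

```text
invalid input
```

Call:
carry_out --steps '[{"turn": -8.0},{"turn": -6.5},{"dx": 0},{"dx": 0}]'

```text
invalid input
```

```bash
python3 - <<'E'
from h import *
for n in ['wrist']:
    s=snap(n,n+'1.png')
o=env.get_obs(); print(o['time'],o['tool_pos'],o['ee_rot'].round(4),o['grip_width'],o['qpos'])
E
```

```text
0.35 [6.24951259e-01 2.34217887e-05 2.31186245e-01] [[ 1.e+00  0.e+00 -2.e-04]
 [ 0.e+00 -1.e+00  0.e+00]
 [-2.e-04 -0.e+00 -1.e+00]] 0.08533064711858461 [-0.02261327  0.33233665 -0.06469529  1.46023784  0.02158806  1.34991092
 -0.08847851]
```

View pics/wrist1.png

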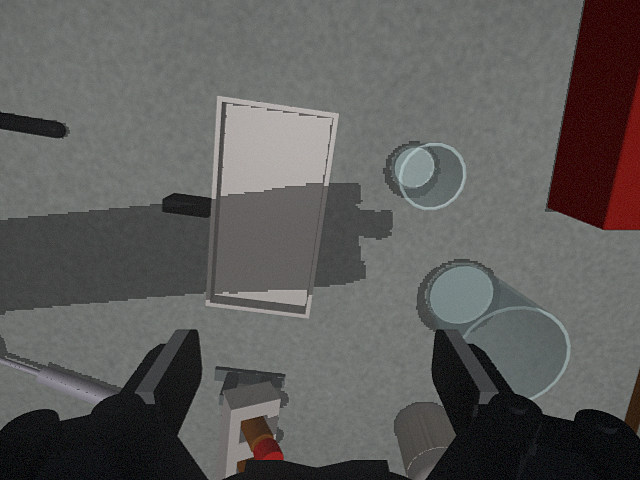

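The moves were refused, so the picture is unchanged from the first one. Rows probably need all four keys.

Call:
carry_out --steps '[{"dx": -0.8,"dy": 4.6,"dz": 0,"turn": 0},{"dx": -0.8,"dy": 4.6,"dz": 0,"turn": 0},{"dx": -0.8,"dy": 4.6,"dz": 0,"turn": 0},{"dx": -0.8,"dy": 4.6,"dz": 0,"turn": 0},{"dx": -0.8,"dy": 4.6,"dz": 0,"turn": 0},{"dx": -0.8,"dy": 4.6,"dz": 0,"turn": 0},{"dx": -0.8,"dy": 4.6,"dz": 0,"turn": 0},{"dx": -0.8,"dy": 4.6,"dz": 0,"turn": 0}]' --claw 4.0

```text
time: 1.15
tool_pos: [0.5605, -0.3697, 0.2315]
ee_rot: [[1.0, 0.0, 0.0], [0.0, -1.0, -0.0], [0.0, 0.0, -1.0]]
ft_force: [0.2, -0.4, 0.2]
grip_width: 0.0403
```

Call:
carry_out --steps '[{"dx": 0,"dy": 0,"dz": 0,"turn": -8.5},{"dx": 0,"dy": 0,"dz": 0,"turn": -8.5},{"dx": 0,"dy": 0,"dz": 0,"turn": -8.5},{"dx": 0,"dy": 0,"dz": 0,"turn": -8.5},{"dx": 0,"dy": 0,"dz": 0,"turn": -8.5},{"dx": 0,"dy": 0,"dz": 0,"turn": -8.5},{"dx": 0,"dy": 0,"dz": 0,"turn": -8.5},{"dx": 0,"dy": 0,"dz": 0,"turn": -8.5}]'

```text
time: 1.95
tool_pos: [0.561, -0.3679, 0.2312]
ee_rot: [[0.369, 0.929, -0.0], [0.929, -0.369, 0.0], [0.0, -0.0, -1.0]]
ft_force: [-0.4, 0.0, -0.1]
grip_width: 0.0396
```

Call:
carry_out --steps '[{"dx": 0,"dy": 0,"dz": 0,"turn": -8.0},{"dx": 0,"dy": 0,"dz": 0,"turn": -6.5},{"dx": 0,"dy": 0,"dz": 0,"turn": 0},{"dx": 0,"dy": 0,"dz": 0,"turn": 0}]'

```text
time: 2.35
tool_pos: [0.561, -0.368, 0.2312]
ee_rot: [[0.134, 0.991, 0.0], [0.991, -0.134, 0.0], [0.0, -0.0, -1.0]]
ft_force: [-0.4, 0.2, 0.1]
grip_width: 0.0398
```

```bash
python3 - <<'E'
from h import *
for n in ['wrist']:
    s=snap(n,n+'2.png')
o=env.get_obs(); print(o['time'],o['tool_pos'],o['ee_rot'].round(4),o['grip_width'],o['qpos'])
E
```

```text
2.4 [ 0.56099499 -0.3679989   0.23125527] [[ 1.338e-01  9.910e-01  0.000e+00]
 [ 9.910e-01 -1.338e-01  1.000e-04]
 [ 1.000e-04 -0.000e+00 -1.000e+00]] 0.039472566796266734 [ 0.58996923  0.43623095 -0.10930875  1.32038325  0.04680849  1.38749885
  1.91887877]
```

View pics/wrist2.png

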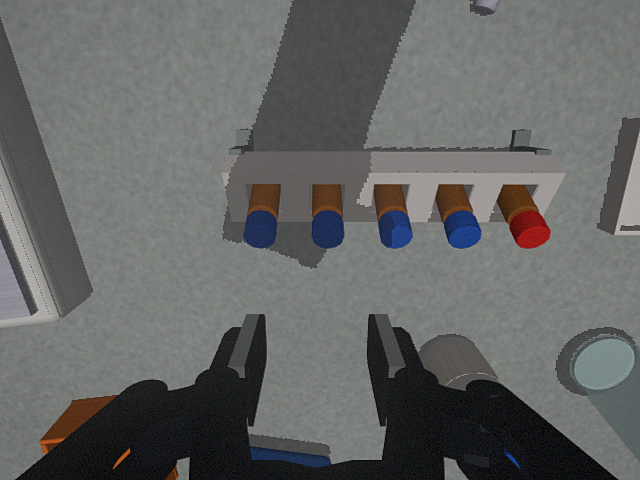

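The wrist view shows the four blue caps at about (261,229), (328,229), (395,230) and (462,231), with the red cap at (530,230). The rack's high top edge lies along row 173 from column 223 to 565.

```bash
python3 - <<'E'
from h import *
W=env.snapshot('wrist'); S=env.snapshot('side')
a=[onz(W,*p,.065) for p in [(223,173),(565,173)]]; b=[onz(W,*p,.0415) for p in [(236,222),(549,222)]]
print(np.round(a,4),np.linalg.norm(a[0]-a[1])); print(np.round(b,4))
def blobs(s,lo,hi,amin=60):
    h=cv2.cvtColor(s['frame'],cv2.COLOR_BGR2HSV); n,l,st,ce=cv2.connectedComponentsWithStats(cv2.inRange(h,lo,hi))
    return [ce[i] for i in range(1,n) if st[i,4]>amin],[st[i] for i in range(1,n) if st[i,4]>amin]
bw,sw=blobs(W,(105,130,40),(125,255,255),300); print(np.round(bw,1),sw)
bs=[(409.6,315.2),(421.8,336.2),(435.2,359.4),(449.9,384.9)]
bw=sorted([p for p in bw if 190<p[1]<260],key=lambda p:-p[0])
for p,q in zip(bw,bs):
    o1,d1=ray(W,*p); o2,d2=ray(S,*q); A=np.stack([d1,-d2],1); k=np.linalg.lstsq(A,o2-o1,rcond=None)[0]
    x1=o1+k[0]*d1;x2=o2+k[1]*d2; print(((x1+x2)/2).round(4),np.linalg.norm(x1-x2).round(4))
E
```

```text
[[ 0.5108 -0.4312  0.065 ]
 [ 0.5454 -0.1752  0.065 ]] 0.25827891503469785
[[ 0.5548 -0.4345  0.0415]
 [ 0.5903 -0.1724  0.0415]]
[[260.  228.9]
 [327.1 229. ]
 [394.7 229.2]
 [461.9 229.3]
 [288.7 456.7]] [array([244, 210,  33,  38, 999], dtype=int32), array([312, 211,  32,  37, 996], dtype=int32), array([ 378,  211,   34,   37, 1015], dtype=int32), array([ 444,  211,   37,   38, 1078], dtype=int32), array([250, 447,  81,  20, 859], dtype=int32)]
[ 0.5759 -0.2577  0.0772] 0.0013
[ 0.5686 -0.3083  0.0784] 0.0012
[ 0.5613 -0.3589  0.0793] 0.001
[ 0.5542 -0.4088  0.0798] 0.0009
```

Call:
carry_out --steps '[{"dx": -2.0,"dy": -0.25,"dz": 2,"turn": 0},{"dx": -2.0,"dy": -0.25,"dz": 2,"turn": 0},{"dx": 0,"dy": 0,"dz": 4,"turn": 0},{"dx": 0,"dy": 0,"dz": 2,"turn": 0},{"dx": 0,"dy": 0,"dz": 0,"turn": 0}]' --claw 3.6

```text
time: 3.0
tool_pos: [0.5492, -0.4059, 0.1276]
ee_rot: [[0.132, 0.991, -0.005], [0.991, -0.132, 0.003], [0.003, -0.005, -1.0]]
ft_force: [-0.3, 0.2, -0.4]
grip_width: 0.0358
```

```bash
python3 - <<'E'
from h import *
s=snap('wrist','w3.png'); s=snap('side','s3.png')
cv2.imwrite('pics/s3c.png',cv2.resize(s['frame'][250:450,340:540],None,fx=3,fy=3,interpolation=cv2.INTER_CUBIC))
o=env.get_obs(); print(o['time'],o['tool_pos'],o['grip_width'])
E
```

```text
3.1 [ 0.55117416 -0.40702372  0.132112  ] 0.03587073627418284
```

View pics/w3.png

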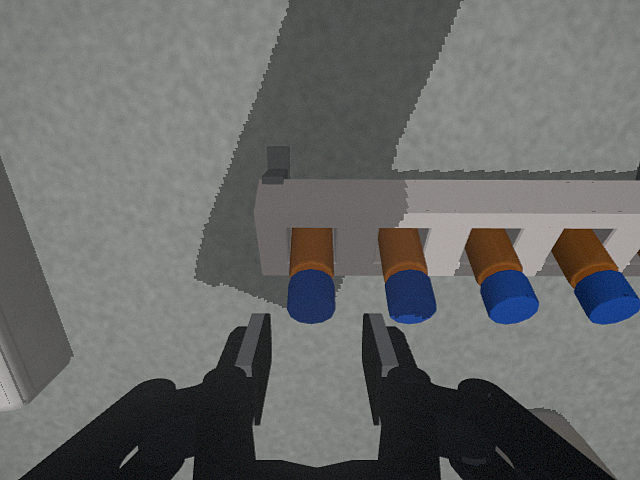

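View pics/s3c.png

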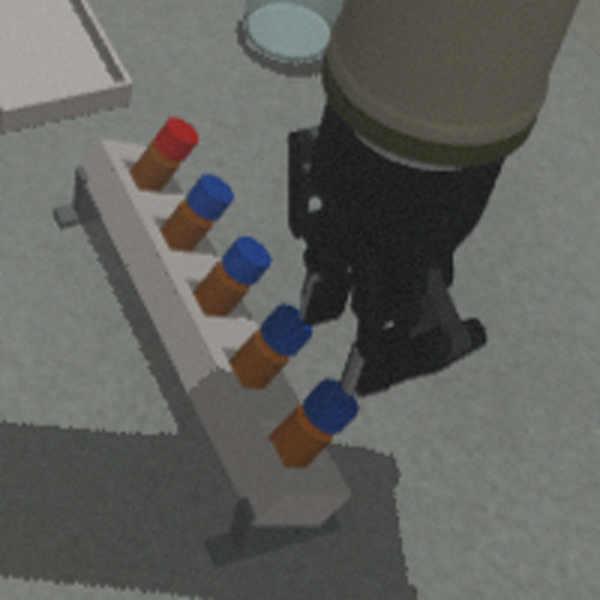

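The wrist view shows the end cap at column 311 and the jaw middle at about column 317, so the tool goes roughly 3 mm along -x before descending.

Call:
carry_out --steps '[{"dx": -0.3,"dy": 0,"dz": 2.4,"turn": 0},{"dx": 0,"dy": 0,"dz": 2,"turn": 0},{"dx": 0,"dy": 0,"dz": 2,"turn": 0},{"dx": 0,"dy": 0,"dz": 1,"turn": 0},{"dx": 0,"dy": 0,"dz": 0,"turn": 0}]' --claw 3.6

```text
time: 3.6
tool_pos: [0.5506, -0.4098, 0.0574]
ee_rot: [[0.131, 0.991, -0.0], [0.991, -0.131, 0.0], [0.0, -0.0, -1.0]]
ft_force: [0.6, 0.1, 0.5]
grip_width: 0.0359
```

Call:
carry_out --steps '[{"dx": 0,"dy": 0,"dz": 0,"turn": 0},{"dx": 0,"dy": 0,"dz": 0,"turn": 0},{"dx": 0,"dy": 0,"dz": 0,"turn": 0},{"dx": 0,"dy": 0,"dz": 0,"turn": 0}]' --claw 0.5

```text
time: 4.0
tool_pos: [0.5513, -0.4104, 0.0589]
ee_rot: [[0.131, 0.991, 0.002], [0.991, -0.131, -0.001], [-0.001, 0.002, -1.0]]
ft_force: [-0.6, 1.0, 6.4]
grip_width: 0.0222
```

```bash
python3 - <<'E'
from h import *
s=snap('wrist','w4.png'); s=snap('side','s4.png')
cv2.imwrite('pics/s4c.png',cv2.resize(s['frame'][250:450,340:540],None,fx=3,fy=3,interpolation=cv2.INTER_CUBIC))
o=env.get_obs(); print(o['time'],o['tool_pos'],o['grip_width'],o['ft_force'])
E
```

```text
4.1 [ 0.55126929 -0.41039641  0.05885555] 0.022590168480500574 [-0.80946166  0.68202725  7.05300853]
```

View pics/s4c.png

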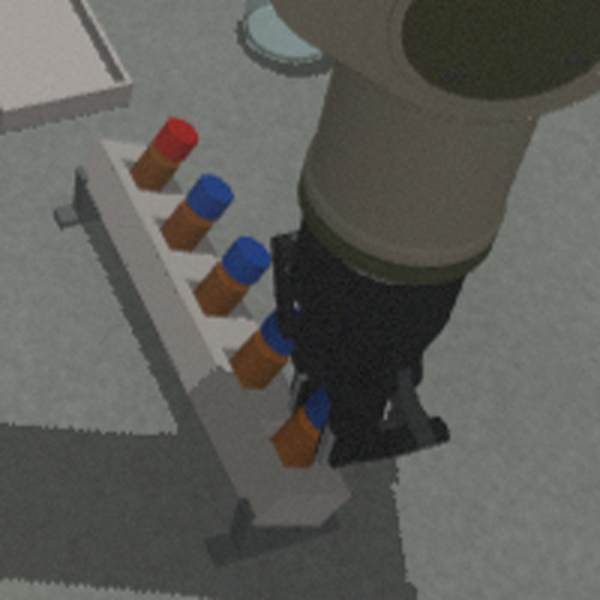

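View pics/w4.png

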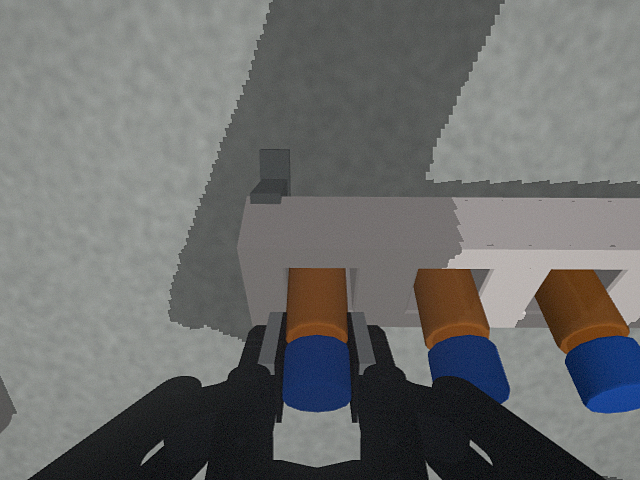

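The vial is gripped at its cap. I'll draw it out 18 mm along its axis, then swing the cap back over the hole edge so that the hole rim holds the foot and the vial pivots upright.

Call:
carry_out --steps '[{"dx": 0,"dy": 0.28,"dz": -0.53,"turn": 0},{"dx": 0,"dy": 0.28,"dz": -0.53,"turn": 0},{"dx": 0,"dy": 0.29,"dz": -0.53,"turn": 0},{"dx": 0,"dy": 0,"dz": 0,"turn": 0}]'

```text
time: 4.5
tool_pos: [0.5596, -0.4113, 0.0743]
ee_rot: [[0.13, 0.991, 0.001], [0.991, -0.13, -0.001], [-0.001, 0.001, -1.0]]
ft_force: [-0.5, 1.2, 0.4]
grip_width: 0.0226
```

```bash
python3 - <<'E'
from h import *
s=snap('side','s5.png')
cv2.imwrite('pics/s5c.png',cv2.resize(s['frame'][250:450,340:540],None,fx=3,fy=3,interpolation=cv2.INTER_CUBIC))
o=env.get_obs(); print(o['time'],o['tool_pos'],o['grip_width'],o['ft_force'])
E
```

```text
4.55 [ 0.55925204 -0.41119938  0.07372943] 0.02251935176192027 [-0.90383742 -0.55965292  0.04362059]
```

View pics/s5c.png

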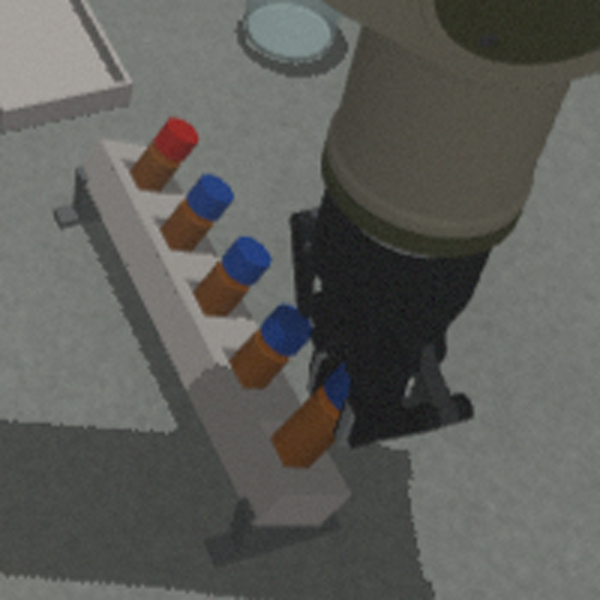

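It is drawing out along its axis and still leaning. Now the pivot.

Call:
carry_out --steps '[{"dx": 0,"dy": -0.46,"dz": -0.37,"turn": 0},{"dx": 0,"dy": -0.5,"dz": -0.31,"turn": 0},{"dx": 0,"dy": -0.54,"dz": -0.24,"turn": 0},{"dx": 0,"dy": -0.56,"dz": -0.19,"turn": 0},{"dx": 0,"dy": -0.2,"dz": 0,"turn": 0},{"dx": 0,"dy": 0,"dz": 0,"turn": 0}]'

```text
time: 5.15
tool_pos: [0.5387, -0.4079, 0.0853]
ee_rot: [[0.13, 0.992, 0.005], [0.992, -0.13, -0.001], [-0.001, 0.006, -1.0]]
ft_force: [8.1, -1.1, -2.8]
grip_width: 0.0227
```

```bash
python3 - <<'E'
from h import *
s=snap('side','s6.png')
cv2.imwrite('pics/s6c.png',cv2.resize(s['frame'][250:450,340:540],None,fx=3,fy=3,interpolation=cv2.INTER_CUBIC))
snap('wrist','w6.png')
o=env.get_obs(); print(o['time'],o['tool_pos'],o['grip_width'],o['ft_force'])
E
```

```text
5.25 [ 0.5387788  -0.40790455  0.08525904] 0.022272277256747876 [ 8.66589753 -0.38667055 -2.66705255]
```

View pics/s6c.png

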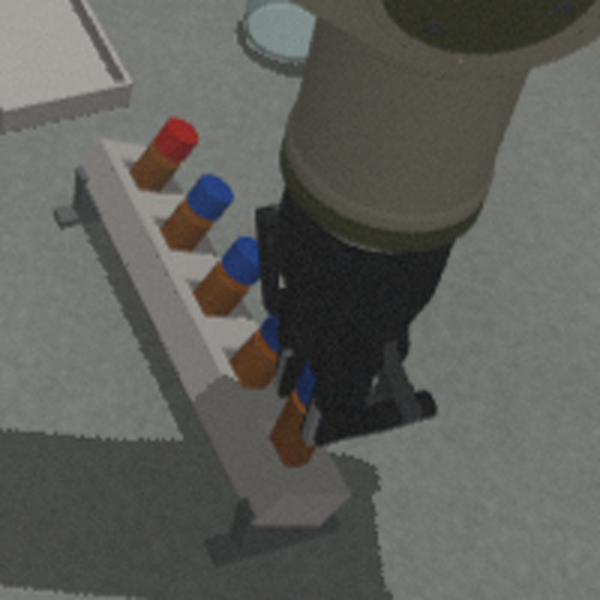

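View pics/w6.png

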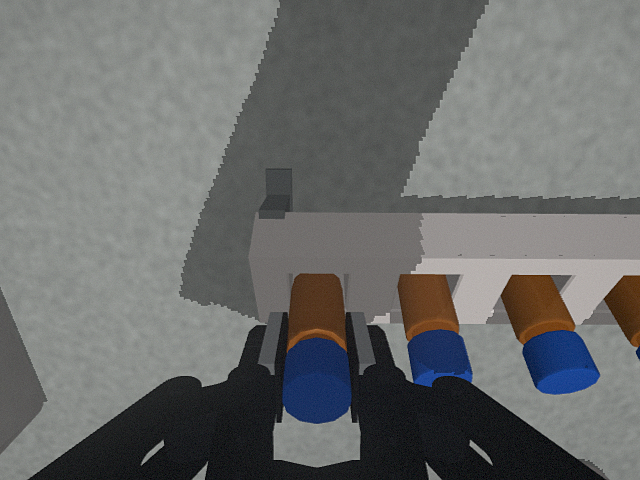

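```bash
python3 - <<'E'
from h import *
im=cv2.imread('pics/s6.png'); S=env.snapshot('side')
c=cv2.resize(im[360:420,410:470],None,fx=10,fy=10,interpolation=cv2.INTER_CUBIC)
b=np.array([.539,-.408,.05])
for th in (0,10,20,28):
    t=np.radians(th); d=np.array([np.sin(t)*.991,-np.sin(t)*.13,np.cos(t)])*.05
    p=proj(S,[b,b+d]); v=p[1]-p[0]; print(th,p.round(1).tolist(),np.degrees(np.arctan2(v[0],-v[1])).round(1))
cv2.imwrite('pics/s6d.png',c)
E
```

```text
0 [[438.2, 398.0], [443.6, 380.9]] 17.5
10 [[438.2, 398.0], [448.5, 379.8]] 29.5
20 [[438.2, 398.0], [453.1, 379.2]] 38.3
28 [[438.2, 398.0], [456.3, 379.2]] 43.9
```

View pics/s6d.png

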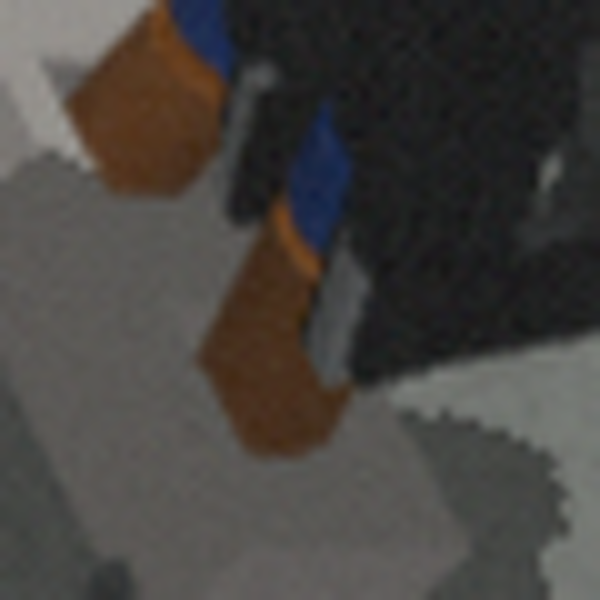

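The left edge of the vial in this crop leans about 27° in the image, which corresponds to roughly 8° of real tilt (28° would appear as 44°). I'll push a little more, then lift.

Call:
carry_out --steps '[{"dx": 0,"dy": -0.4,"dz": 0,"turn": 0},{"dx": 0,"dy": -0.3,"dz": 0,"turn": 0},{"dx": 0,"dy": 0,"dz": 0,"turn": 0},{"dx": 0,"dy": 0.3,"dz": -1,"turn": 0},{"dx": 0,"dy": 0,"dz": -3,"turn": 0},{"dx": 0,"dy": 0,"dz": -4,"turn": 0},{"dx": 0,"dy": 0,"dz": 0,"turn": 0},{"dx": 0,"dy": 0,"dz": 0,"turn": 0}]'

```text
time: 6.1
tool_pos: [0.5325, -0.408, 0.1653]
ee_rot: [[0.131, 0.991, 0.002], [0.991, -0.131, -0.001], [-0.001, 0.002, -1.0]]
ft_force: [-0.2, -0.2, -1.5]
grip_width: 0.0228
```

```bash
python3 - <<'E'
from h import *
s=snap('side','s7.png')
cv2.imwrite('pics/s7c.png',cv2.resize(s['frame'][290:440,380:530],None,fx=4,fy=4,interpolation=cv2.INTER_CUBIC))
snap('wrist','w7.png')
o=env.get_obs(); print(o['time'],o['tool_pos'],o['grip_width'],o['ft_force'])
b=o['tool_pos']
for th in (-10,0,10):
    t=np.radians(th); d=np.array([np.sin(t)*.991,-np.sin(t)*.13,np.cos(t)])*.05
    p=proj(s,[b,b+d]); v=p[1]-p[0]; print(th,p.round(1).tolist(),np.degrees(np.arctan2(v[0],-v[1])).round(1))
E
```

```text
6.2 [ 0.53173421 -0.40727404  0.16318825] 0.022386635102944974 [-0.49566794 -0.68444972 -1.72024278]
-10 [[446.8, 358.2], [447.7, 338.7]] 2.4
0 [[446.8, 358.2], [453.4, 336.9]] 17.0
10 [[446.8, 358.2], [458.8, 335.7]] 28.1
```

View pics/s7c.png

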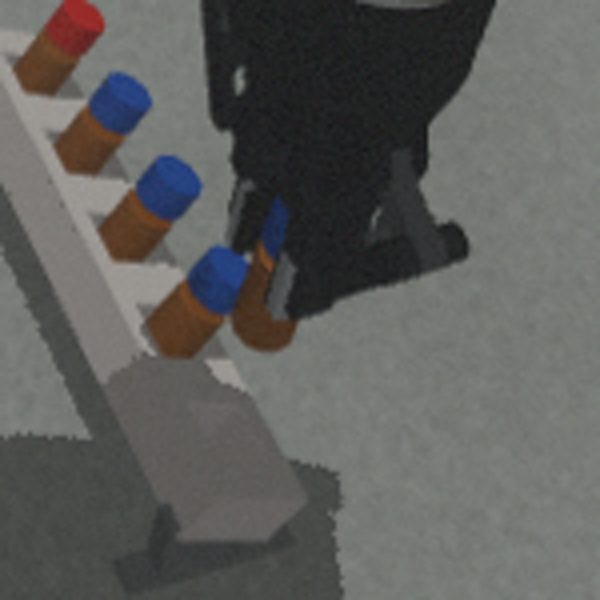

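View pics/w7.png

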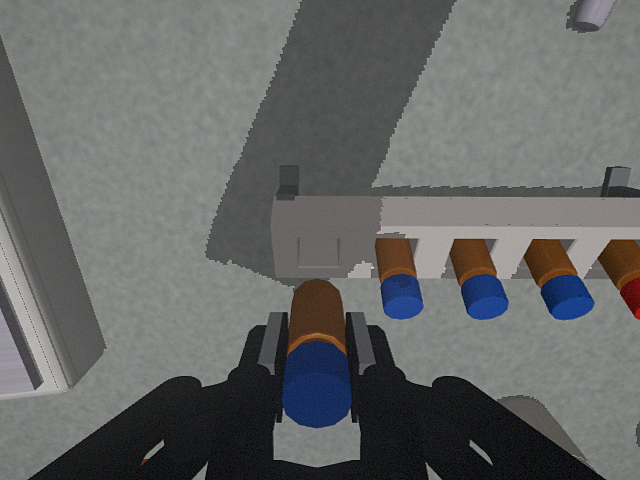

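The vial is now out and close to upright: its edge runs about 20° in the image where vertical is 17°. Next I'll carry it to the tray's +y end.

Call:
carry_out --steps '[{"dx": 3.2,"dy": 0,"dz": 0,"turn": 0},{"dx": 4.6,"dy": 0,"dz": 0,"turn": 0},{"dx": 4.6,"dy": 0,"dz": 0,"turn": 0},{"dx": 4.6,"dy": 0,"dz": 0,"turn": 0},{"dx": 4.6,"dy": 0,"dz": 0,"turn": 0},{"dx": 4.6,"dy": 0,"dz": 0,"turn": 0},{"dx": 4.6,"dy": -0.2,"dz": 0,"turn": 0},{"dx": 4.6,"dy": -0.2,"dz": 0,"turn": 0}]'

```text
time: 7.0
tool_pos: [0.5738, -0.0543, 0.163]
ee_rot: [[0.131, 0.991, -0.002], [0.991, -0.131, 0.0], [-0.0, -0.002, -1.0]]
ft_force: [0.5, 0.3, -1.1]
grip_width: 0.0224
```

Call:
carry_out --steps '[{"dx": 4.6,"dy": 0,"dz": 0,"turn": 0},{"dx": 4.6,"dy": 0,"dz": 2,"turn": 0},{"dx": 1.6,"dy": 0,"dz": 3,"turn": 0},{"dx": 0,"dy": 0,"dz": 3,"turn": 0},{"dx": 0,"dy": 0,"dz": 2,"turn": 0},{"dx": 0,"dy": 0,"dz": 0,"turn": 0},{"dx": 0,"dy": 0,"dz": 0,"turn": 0}]'

```text
time: 7.7
tool_pos: [0.5884, 0.0507, 0.0641]
ee_rot: [[0.131, 0.991, -0.001], [0.991, -0.131, 0.0], [-0.0, -0.001, -1.0]]
ft_force: [0.3, 0.6, -0.9]
grip_width: 0.0223
```

```bash
python3 - <<'E'
from h import *
s=snap('side','s8.png')
cv2.imwrite('pics/s8c.png',cv2.resize(s['frame'][180:330,290:440],None,fx=4,fy=4,interpolation=cv2.INTER_CUBIC))
snap('wrist','w8.png')
o=env.get_obs(); print(o['time'],o['tool_pos'],o['ee_rot'][:,0],o['grip_width'],o['ft_force'])
b=o['tool_pos']
for th in (-10,0,10):
    t=np.radians(th); d=np.array([np.sin(t)*.991,-np.sin(t)*.13,np.cos(t)])*.05
    p=proj(s,[b,b+d]); v=p[1]-p[0]; print(th,p.round(1).tolist(),np.degrees(np.arctan2(v[0],-v[1])).round(1))
E
```

```text
7.8 [0.5895131  0.05075749 0.06556405] [1.30822374e-01 9.91405739e-01 4.09341970e-04] 0.022304680025716794 [-0.64055788  0.34048997  0.18043643]
-10 [[341.9, 224.3], [338.9, 208.0]] -10.4
0 [[341.9, 224.3], [342.5, 207.1]] 2.0
10 [[341.9, 224.3], [346.1, 206.7]] 13.4
```

View pics/s8c.png

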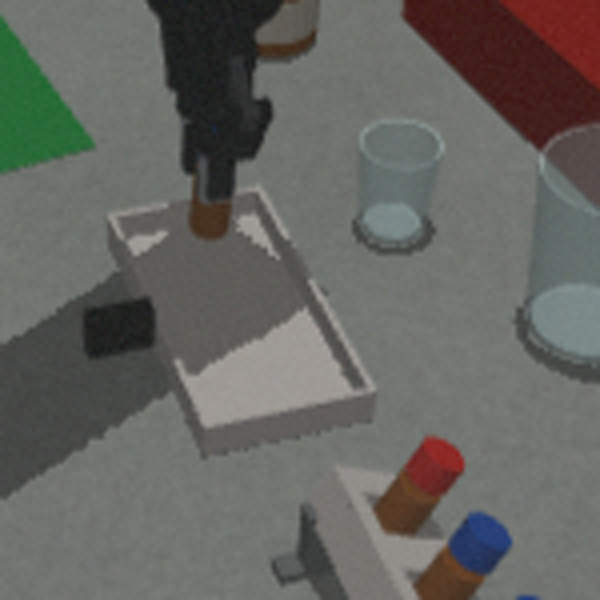

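View pics/w8.png

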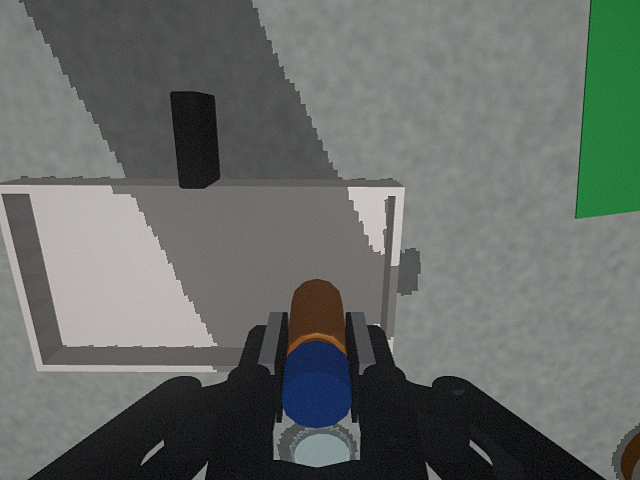

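Call:
carry_out --steps '[{"dx": 0,"dy": 0,"dz": 1.2,"turn": 0},{"dx": 0,"dy": 0,"dz": 1.0,"turn": 0},{"dx": 0,"dy": 0,"dz": 0,"turn": 0},{"dx": 0,"dy": 0,"dz": 0,"turn": 0}]'

```text
time: 8.2
tool_pos: [0.5885, 0.0508, 0.042]
ee_rot: [[0.13, 0.991, -0.001], [0.991, -0.13, -0.0], [-0.0, -0.001, -1.0]]
ft_force: [0.1, 1.0, -0.0]
grip_width: 0.0224
```

Call:
carry_out --steps '[{"dx": 0,"dy": 0,"dz": 0.2,"turn": 0},{"dx": 0,"dy": 0,"dz": 0,"turn": 0}]'

```text
time: 8.4
tool_pos: [0.5889, 0.0509, 0.0405]
ee_rot: [[0.131, 0.991, 0.0], [0.991, -0.131, 0.0], [0.0, 0.0, -1.0]]
ft_force: [0.3, 0.0, -0.1]
grip_width: 0.0223
```

Call:
carry_out --steps '[{"dx": 0,"dy": 0,"dz": 0.2,"turn": 0},{"dx": 0,"dy": 0,"dz": 0,"turn": 0}]'

```text
time: 8.6
tool_pos: [0.5891, 0.0509, 0.0386]
ee_rot: [[0.131, 0.991, 0.001], [0.991, -0.131, 0.0], [0.0, 0.001, -1.0]]
ft_force: [-0.5, 0.1, 0.0]
grip_width: 0.0223
```

Call:
carry_out --steps '[{"dx": 0,"dy": 0,"dz": 0.2,"turn": 0},{"dx": 0,"dy": 0,"dz": 0,"turn": 0}]'

```text
time: 8.8
tool_pos: [0.5895, 0.0509, 0.0383]
ee_rot: [[0.131, 0.991, 0.002], [0.991, -0.131, -0.0], [-0.0, 0.002, -1.0]]
ft_force: [-6.2, -0.1, 17.1]
grip_width: 0.0227
```

Call:
carry_out --steps '[{"dx": 0,"dy": 0,"dz": 0.2,"turn": 0},{"dx": 0,"dy": 0,"dz": 0,"turn": 0}]'

```text
time: 9.0
tool_pos: [0.59, 0.051, 0.0381]
ee_rot: [[0.131, 0.991, 0.003], [0.991, -0.131, -0.001], [-0.0, 0.003, -1.0]]
ft_force: [-12.5, -1.9, 33.9]
grip_width: 0.0224
```

```bash
python3 - <<'E'
from h import *
s=snap('side','s9.png')
cv2.imwrite('pics/s9c.png',cv2.resize(s['frame'][200:260,310:370],None,fx=10,fy=10,interpolation=cv2.INTER_CUBIC))
o=env.get_obs(); print(o['time'],o['tool_pos'],o['ft_force'])
E
```

```text
9.05 [0.58999956 0.05088076 0.03814434] [-12.35974717  -3.23643054  34.34127337]
```

View pics/s9c.png

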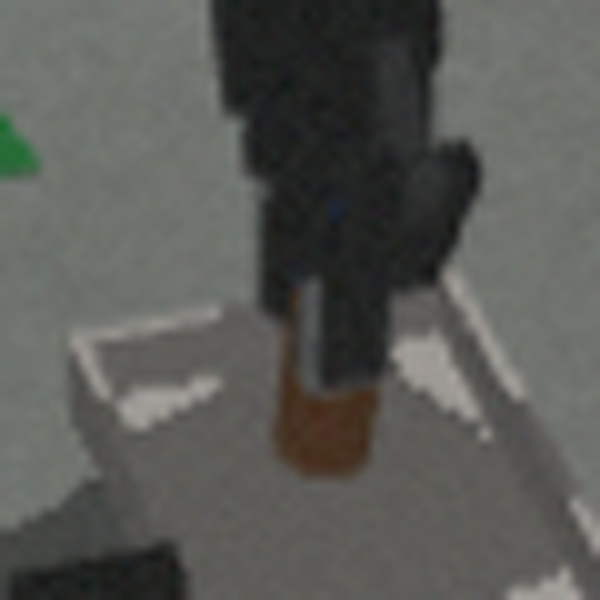

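The vial foot is on the tray floor, first touching with the TCP at about z = 0.038. I'll ease off 2 mm and release.

Call:
carry_out --steps '[{"dx": 0,"dy": 0,"dz": -0.2,"turn": 0},{"dx": 0,"dy": 0,"dz": -0.1,"turn": 0},{"dx": 0,"dy": 0,"dz": 0,"turn": 0}]'

```text
time: 9.35
tool_pos: [0.5893, 0.0509, 0.0384]
ee_rot: [[0.131, 0.991, 0.001], [0.991, -0.131, 0.0], [0.0, 0.001, -1.0]]
ft_force: [-3.5, 0.6, 9.0]
grip_width: 0.0226
```

Call:
carry_out --steps '[{"dx": 0,"dy": 0,"dz": 0,"turn": 0},{"dx": 0,"dy": 0,"dz": 0,"turn": 0},{"dx": 0,"dy": 0,"dz": 0,"turn": 0}]' --claw 3.6

```text
time: 9.65
tool_pos: [0.5886, 0.0508, 0.0371]
ee_rot: [[0.131, 0.991, -0.0], [0.991, -0.131, 0.0], [-0.0, -0.0, -1.0]]
ft_force: [0.5, 0.2, -0.6]
grip_width: 0.0363
```

Call:
carry_out --steps '[{"dx": 0,"dy": 0,"dz": -1,"turn": 0},{"dx": 0,"dy": 0,"dz": -4,"turn": 0},{"dx": 0,"dy": 0,"dz": -5,"turn": 0},{"dx": -4,"dy": 0,"dz": 0,"turn": 0},{"dx": -4.7,"dy": 0,"dz": 0,"turn": 0},{"dx": -4.7,"dy": 0,"dz": 0,"turn": 0},{"dx": -4.7,"dy": 0,"dz": 0,"turn": 0}]'

```text
time: 10.35
tool_pos: [0.5649, -0.1303, 0.1384]
ee_rot: [[0.13, 0.991, 0.001], [0.991, -0.13, -0.0], [-0.0, 0.001, -1.0]]
ft_force: [0.8, -0.2, -0.4]
grip_width: 0.0365
```

```bash
python3 - <<'E'
from h import *
s=snap('side','s10.png')
cv2.imwrite('pics/s10c.png',cv2.resize(s['frame'][180:330,290:440],None,fx=4,fy=4,interpolation=cv2.INTER_CUBIC))
o=env.get_obs(); print(o['time'],o['tool_pos'],o['ft_force'])
E
```

```text
10.4 [ 0.5630158  -0.14061211  0.13816337] [-1.74143277 -9.25171289 -0.47835817]
```

View pics/s10c.png

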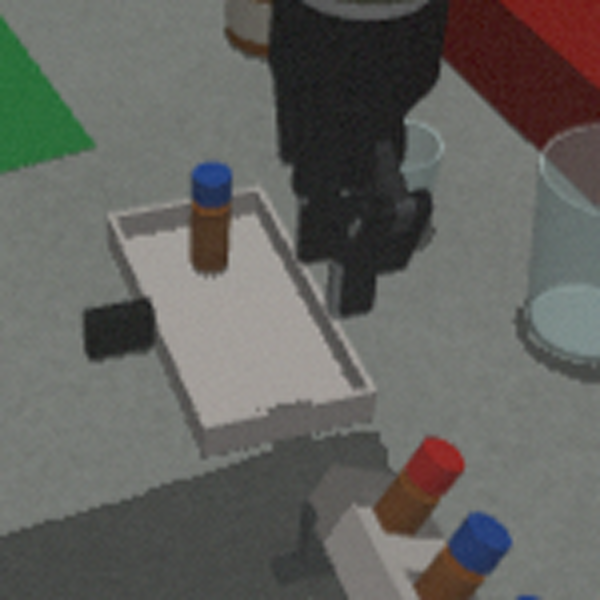

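Vial 1 stands upright in the tray at about (210,220) in the crop. Now the second vial, in the next hole.

Call:
carry_out --steps '[{"dx": -4.6,"dy": 0.4,"dz": 0,"turn": 0},{"dx": -4.6,"dy": 0.5,"dz": 0,"turn": 0},{"dx": -4.6,"dy": 0.5,"dz": 0,"turn": 0},{"dx": -4.6,"dy": 0.5,"dz": 0,"turn": 0},{"dx": -4.7,"dy": 0.45,"dz": 0,"turn": 0},{"dx": 0,"dy": 0,"dz": 0,"turn": 0},{"dx": 0,"dy": 0,"dz": 0,"turn": 0},{"dx": 0,"dy": 0,"dz": 0,"turn": 0}]'

```text
time: 11.2
tool_pos: [0.559, -0.3592, 0.1377]
ee_rot: [[0.129, 0.992, 0.001], [0.992, -0.129, 0.001], [0.001, 0.0, -1.0]]
ft_force: [0.6, 0.6, 0.3]
grip_width: 0.0362
```

```bash
python3 - <<'E'
from h import *
s=snap('wrist','w11.png')
o=env.get_obs(); print(o['time'],o['tool_pos'],o['ft_force'])
E
```

```text
11.25 [ 0.55914147 -0.35890339  0.13773516] [ 0.21779571 -0.30726508  0.23967505]
```

View pics/w11.png

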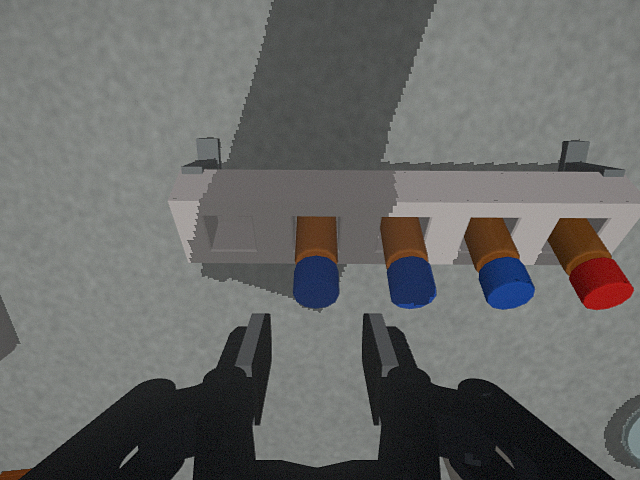

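The second cap is centred at column 317 between the jaws, so I can descend and grip.

Call:
carry_out --steps '[{"dx": -0.1,"dy": -0.1,"dz": 3,"turn": 0},{"dx": 0,"dy": 0,"dz": 3,"turn": 0},{"dx": 0,"dy": 0,"dz": 1.5,"turn": 0},{"dx": 0,"dy": 0,"dz": 0.45,"turn": 0},{"dx": 0,"dy": 0,"dz": 0,"turn": 0}]'

```text
time: 11.75
tool_pos: [0.5576, -0.3611, 0.0582]
ee_rot: [[0.13, 0.992, 0.0], [0.992, -0.13, 0.0], [0.0, 0.0, -1.0]]
ft_force: [0.6, -0.5, -0.2]
grip_width: 0.0359
```

Call:
carry_out --steps '[{"dx": 0,"dy": 0,"dz": 0,"turn": 0},{"dx": 0,"dy": 0,"dz": 0,"turn": 0},{"dx": 0,"dy": 0,"dz": 0,"turn": 0},{"dx": 0,"dy": 0,"dz": 0,"turn": 0}]' --claw 0.5

```text
time: 12.15
tool_pos: [0.5582, -0.3614, 0.0593]
ee_rot: [[0.13, 0.991, 0.002], [0.991, -0.13, -0.0], [-0.0, 0.002, -1.0]]
ft_force: [0.1, 2.8, 6.8]
grip_width: 0.0225
```

Call:
carry_out --steps '[{"dx": 0,"dy": 0.28,"dz": -0.53,"turn": 0},{"dx": 0,"dy": 0.28,"dz": -0.53,"turn": 0},{"dx": 0,"dy": 0.29,"dz": -0.53,"turn": 0},{"dx": 0,"dy": 0,"dz": 0,"turn": 0}]'

```text
time: 12.55
tool_pos: [0.5667, -0.3628, 0.0749]
ee_rot: [[0.13, 0.991, 0.002], [0.991, -0.13, -0.001], [-0.0, 0.002, -1.0]]
ft_force: [1.0, 3.1, 2.2]
grip_width: 0.0223
```

Call:
carry_out --steps '[{"dx": 0,"dy": -0.46,"dz": -0.37,"turn": 0},{"dx": 0,"dy": -0.5,"dz": -0.31,"turn": 0},{"dx": 0,"dy": -0.54,"dz": -0.24,"turn": 0},{"dx": 0,"dy": -0.56,"dz": -0.19,"turn": 0},{"dx": 0,"dy": -0.5,"dz": 0,"turn": 0},{"dx": 0,"dy": -0.4,"dz": 0,"turn": 0},{"dx": 0,"dy": 0,"dz": 0,"turn": 0}]'

```text
time: 13.25
tool_pos: [0.5393, -0.3586, 0.0868]
ee_rot: [[0.129, 0.992, 0.007], [0.992, -0.129, -0.002], [-0.001, 0.007, -1.0]]
ft_force: [9.9, 1.4, 0.8]
grip_width: 0.0225
```

Call:
carry_out --steps '[{"dx": 0,"dy": 0.3,"dz": -1,"turn": 0},{"dx": 0,"dy": 0,"dz": -3,"turn": 0},{"dx": 0,"dy": 0,"dz": -4,"turn": 0},{"dx": 0,"dy": 0,"dz": 0,"turn": 0},{"dx": 0,"dy": 0,"dz": 0,"turn": 0}]'

```text
time: 13.75
tool_pos: [0.5392, -0.3601, 0.1661]
ee_rot: [[0.131, 0.991, 0.002], [0.991, -0.131, -0.002], [-0.002, 0.002, -1.0]]
ft_force: [-0.1, 0.2, -0.7]
grip_width: 0.0224
```

```bash
python3 - <<'E'
from h import *
s=snap('side','s12.png')
cv2.imwrite('pics/s12c.png',cv2.resize(s['frame'][270:390,380:500],None,fx=5,fy=5,interpolation=cv2.INTER_CUBIC))
o=env.get_obs(); print(o['time'],o['tool_pos'],o['grip_width'],o['ft_force'])
b=o['tool_pos']
for th in (-10,0,10):
    t=np.radians(th); d=np.array([np.sin(t)*.991,-np.sin(t)*.13,np.cos(t)])*.05
    p=proj(s,[b,b+d]); v=p[1]-p[0]; print(th,p.round(1).tolist(),np.degrees(np.arctan2(v[0],-v[1])).round(1))
E
```

```text
13.8 [ 0.53866762 -0.35964842  0.16469803] 0.02277409269267414 [ 0.20663726  0.42070771 -0.95264716]
-10 [[432.0, 332.2], [432.0, 312.3]] 0.0
0 [[432.0, 332.2], [437.5, 310.7]] 14.2
10 [[432.0, 332.2], [442.7, 309.7]] 25.4
```

View pics/s12c.png

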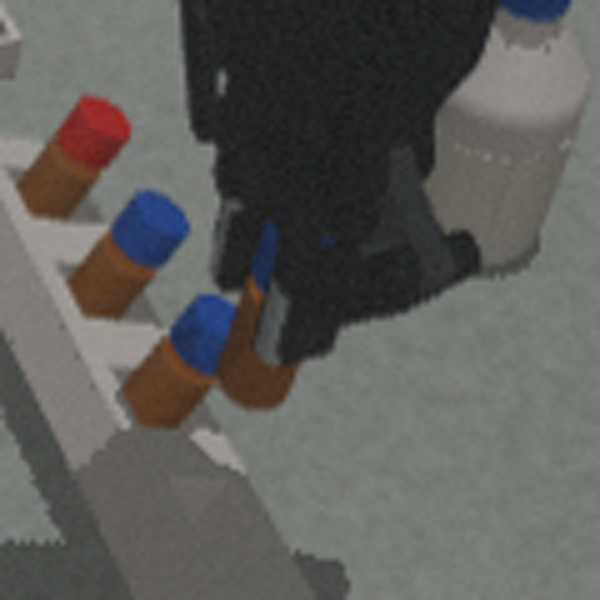

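Vial 2 is near upright too. Next it goes to the middle of the tray.

Call:
carry_out --steps '[{"dx": 3.3,"dy": 0,"dz": 0,"turn": 0},{"dx": 4.6,"dy": 0,"dz": 0,"turn": 0},{"dx": 4.6,"dy": 0,"dz": 0,"turn": 0},{"dx": 4.6,"dy": 0,"dz": 0,"turn": 0},{"dx": 4.6,"dy": -0.2,"dz": 0,"turn": 0},{"dx": 4.6,"dy": -0.3,"dz": 0,"turn": 0},{"dx": 4.6,"dy": 0,"dz": 0,"turn": 0},{"dx": 3.5,"dy": 0,"dz": 0,"turn": 0}]'

```text
time: 14.6
tool_pos: [0.5783, -0.0145, 0.1636]
ee_rot: [[0.128, 0.992, -0.002], [0.992, -0.128, 0.0], [0.0, -0.002, -1.0]]
ft_force: [-0.1, -0.1, -0.0]
grip_width: 0.0226
```

Call:
carry_out --steps '[{"dx": 1.5,"dy": 0,"dz": 0,"turn": 0},{"dx": 0,"dy": 0,"dz": 3,"turn": 0},{"dx": 0,"dy": 0,"dz": 4,"turn": 0},{"dx": 0,"dy": 0,"dz": 3,"turn": 0},{"dx": 0,"dy": 0,"dz": 2,"turn": 0},{"dx": 0,"dy": 0,"dz": 0,"turn": 0},{"dx": 0,"dy": 0,"dz": 0,"turn": 0}]'

```text
time: 15.3
tool_pos: [0.5809, -0.0033, 0.0447]
ee_rot: [[0.131, 0.991, -0.001], [0.991, -0.131, -0.0], [-0.0, -0.001, -1.0]]
ft_force: [-0.4, 0.9, -0.3]
grip_width: 0.0224
```

Call:
carry_out --steps '[{"dx": 0,"dy": 0,"dz": 0.3,"turn": 0},{"dx": 0,"dy": 0,"dz": 0,"turn": 0}]'

```text
time: 15.5
tool_pos: [0.5815, -0.0029, 0.0425]
ee_rot: [[0.131, 0.991, 0.001], [0.991, -0.131, -0.0], [-0.0, 0.001, -1.0]]
ft_force: [-0.1, 1.0, -0.3]
grip_width: 0.0222
```

Call:
carry_out --steps '[{"dx": 0,"dy": 0,"dz": 0.2,"turn": 0},{"dx": 0,"dy": 0,"dz": 0,"turn": 0}]'

```text
time: 15.7
tool_pos: [0.5812, -0.0027, 0.04]
ee_rot: [[0.131, 0.991, 0.0], [0.991, -0.131, -0.0], [-0.0, 0.0, -1.0]]
ft_force: [0.1, 0.4, -0.3]
grip_width: 0.0226
```

Call:
carry_out --steps '[{"dx": 0,"dy": 0,"dz": 0.2,"turn": 0},{"dx": 0,"dy": 0,"dz": 0,"turn": 0}]'

```text
time: 15.9
tool_pos: [0.5817, -0.0026, 0.039]
ee_rot: [[0.13, 0.991, 0.001], [0.991, -0.13, -0.0], [-0.0, 0.001, -1.0]]
ft_force: [-2.6, -0.2, 9.0]
grip_width: 0.0226
```

Call:
carry_out --steps '[{"dx": 0,"dy": 0,"dz": 0.2,"turn": 0},{"dx": 0,"dy": 0,"dz": 0,"turn": 0}]'

```text
time: 16.1
tool_pos: [0.5822, -0.0026, 0.0388]
ee_rot: [[0.131, 0.991, 0.002], [0.991, -0.131, -0.001], [-0.0, 0.002, -1.0]]
ft_force: [-10.3, -0.0, 27.2]
grip_width: 0.0226
```

Call:
carry_out --steps '[{"dx": 0,"dy": 0,"dz": -0.2,"turn": 0},{"dx": 0,"dy": 0,"dz": -0.05,"turn": 0},{"dx": 0,"dy": 0,"dz": 0,"turn": 0}]'

```text
time: 16.4
tool_pos: [0.5817, -0.0026, 0.039]
ee_rot: [[0.131, 0.991, 0.001], [0.991, -0.131, -0.0], [0.0, 0.001, -1.0]]
ft_force: [-2.1, 0.1, 7.9]
grip_width: 0.0226
```

Call:
carry_out --steps '[{"dx": 0,"dy": 0,"dz": 0,"turn": 0},{"dx": 0,"dy": 0,"dz": 0,"turn": 0},{"dx": 0,"dy": 0,"dz": 0,"turn": 0}]' --claw 3.6

```text
time: 16.7
tool_pos: [0.581, -0.0026, 0.038]
ee_rot: [[0.131, 0.991, -0.001], [0.991, -0.131, 0.0], [0.0, -0.001, -1.0]]
ft_force: [-0.3, -0.9, 0.2]
grip_width: 0.0358
```

Call:
carry_out --steps '[{"dx": 0,"dy": 0,"dz": -1,"turn": 0},{"dx": 0,"dy": 0,"dz": -4,"turn": 0},{"dx": 0,"dy": 0,"dz": -5,"turn": 0},{"dx": -4,"dy": 0.3,"dz": 0,"turn": 0},{"dx": -4.6,"dy": 0.5,"dz": 0,"turn": 0},{"dx": -4.6,"dy": 0.5,"dz": 0,"turn": 0},{"dx": -4.6,"dy": 0.5,"dz": 0,"turn": 0}]'

```text
time: 17.4
tool_pos: [0.5757, -0.1832, 0.1394]
ee_rot: [[0.13, 0.991, 0.001], [0.992, -0.13, -0.0], [-0.0, 0.001, -1.0]]
ft_force: [1.1, -0.0, 0.1]
grip_width: 0.036
```

```bash
python3 - <<'E'
from h import *
s=snap('side','s13.png')
cv2.imwrite('pics/s13c.png',cv2.resize(s['frame'][180:330,290:440],None,fx=4,fy=4,interpolation=cv2.INTER_CUBIC))
o=env.get_obs(); print(o['time'],o['tool_pos'],o['ft_force'])
E
```

```text
17.45 [ 0.57391573 -0.19351639  0.1391432 ] [-2.61128518 -8.64401704 -0.13191069]
```

View pics/s13c.png

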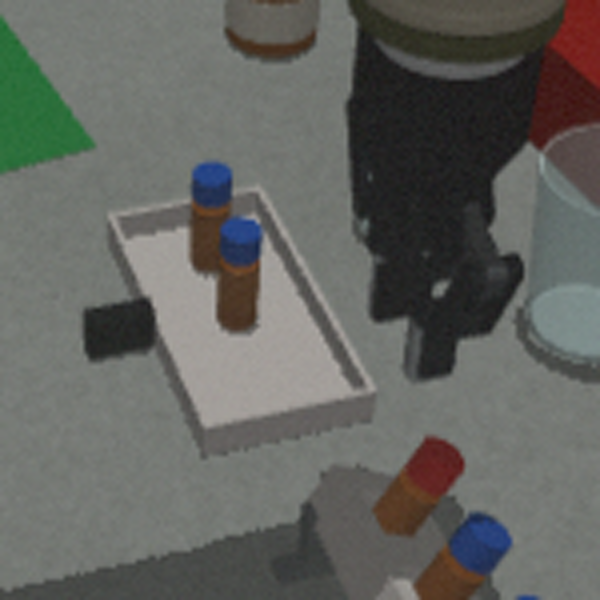

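Both vials stand upright in the tray. Third vial next: the middle hole.

Call:
carry_out --steps '[{"dx": -4.5,"dy": 0.3,"dz": 0,"turn": 0},{"dx": -4.5,"dy": 0.3,"dz": 0,"turn": 0},{"dx": -4.0,"dy": 0,"dz": 0,"turn": 0},{"dx": 0,"dy": 0,"dz": 0,"turn": 0},{"dx": 0,"dy": 0,"dz": 0,"turn": 0},{"dx": 0,"dy": 0,"dz": 0,"turn": 0}]'

```text
time: 18.05
tool_pos: [0.5654, -0.3094, 0.1387]
ee_rot: [[0.129, 0.992, 0.001], [0.992, -0.129, 0.001], [0.001, 0.0, -1.0]]
ft_force: [-0.2, 1.1, 0.4]
grip_width: 0.0362
```

```bash
python3 - <<'E'
from h import *
s=snap('wrist','w14.png')
o=env.get_obs(); print(o['time'],o['tool_pos'],o['ft_force'])
E
```

```text
18.1 [ 0.56551138 -0.30920239  0.13870529] [-0.01754558  0.09765781  0.94912411]
```

View pics/w14.png

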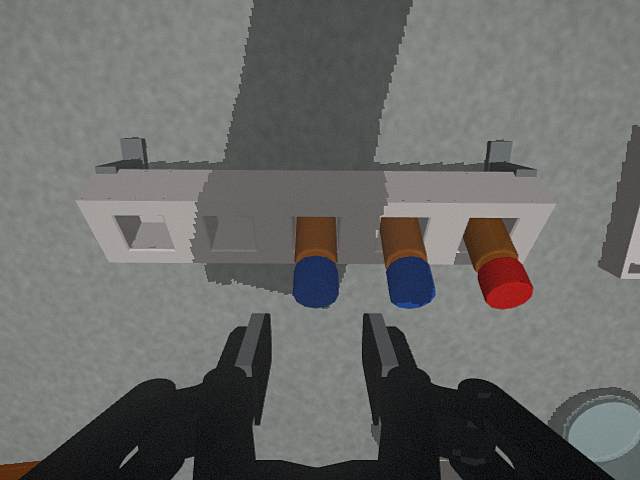

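The third cap is at column 316, centred between the jaws at 317. Same procedure.

Call:
carry_out --steps '[{"dx": -0.1,"dy": -0.05,"dz": 3,"turn": 0},{"dx": 0,"dy": 0,"dz": 3,"turn": 0},{"dx": 0,"dy": 0,"dz": 1.5,"turn": 0},{"dx": 0,"dy": 0,"dz": 0.5,"turn": 0},{"dx": 0,"dy": 0,"dz": 0,"turn": 0}]'

```text
time: 18.6
tool_pos: [0.5644, -0.3115, 0.0585]
ee_rot: [[0.13, 0.992, -0.0], [0.992, -0.13, 0.0], [0.0, -0.0, -1.0]]
ft_force: [0.7, -0.7, 0.8]
grip_width: 0.0358
```

Call:
carry_out --steps '[{"dx": 0,"dy": 0,"dz": 0,"turn": 0},{"dx": 0,"dy": 0,"dz": 0,"turn": 0},{"dx": 0,"dy": 0,"dz": 0,"turn": 0},{"dx": 0,"dy": 0,"dz": 0,"turn": 0}]' --claw 0.5

```text
time: 19.0
tool_pos: [0.5652, -0.3118, 0.0597]
ee_rot: [[0.13, 0.991, 0.002], [0.991, -0.13, -0.0], [0.0, 0.002, -1.0]]
ft_force: [-0.9, 2.6, 6.7]
grip_width: 0.0224
```

Call:
carry_out --steps '[{"dx": 0,"dy": 0.28,"dz": -0.53,"turn": 0},{"dx": 0,"dy": 0.28,"dz": -0.53,"turn": 0},{"dx": 0,"dy": 0.29,"dz": -0.53,"turn": 0},{"dx": 0,"dy": 0,"dz": 0,"turn": 0}]'

```text
time: 19.4
tool_pos: [0.5736, -0.3132, 0.0753]
ee_rot: [[0.13, 0.991, 0.002], [0.991, -0.13, -0.0], [-0.0, 0.002, -1.0]]
ft_force: [1.1, 2.4, 1.9]
grip_width: 0.0229
```

Call:
carry_out --steps '[{"dx": 0,"dy": -0.46,"dz": -0.37,"turn": 0},{"dx": 0,"dy": -0.5,"dz": -0.31,"turn": 0},{"dx": 0,"dy": -0.54,"dz": -0.24,"turn": 0},{"dx": 0,"dy": -0.56,"dz": -0.19,"turn": 0},{"dx": 0,"dy": -0.5,"dz": 0,"turn": 0},{"dx": 0,"dy": -0.4,"dz": 0,"turn": 0},{"dx": 0,"dy": 0,"dz": 0,"turn": 0}]'

```text
time: 20.1
tool_pos: [0.5458, -0.3091, 0.0873]
ee_rot: [[0.13, 0.992, 0.007], [0.992, -0.13, -0.001], [-0.0, 0.007, -1.0]]
ft_force: [7.8, 2.9, 2.2]
grip_width: 0.0228
```

Call:
carry_out --steps '[{"dx": 0,"dy": 0.3,"dz": -1,"turn": 0},{"dx": 0,"dy": 0,"dz": -3,"turn": 0},{"dx": 0,"dy": 0,"dz": -4,"turn": 0},{"dx": 0,"dy": 0,"dz": 0,"turn": 0},{"dx": 0,"dy": 0,"dz": 0,"turn": 0}]'

```text
time: 20.6
tool_pos: [0.5462, -0.3107, 0.1667]
ee_rot: [[0.131, 0.991, 0.002], [0.991, -0.131, -0.002], [-0.002, 0.002, -1.0]]
ft_force: [-0.4, -0.1, -1.9]
grip_width: 0.0225
```

```bash
python3 - <<'E'
from h import *
s=snap('side','s15.png')
cv2.imwrite('pics/s15c.png',cv2.resize(s['frame'][230:380,360:510],None,fx=4,fy=4,interpolation=cv2.INTER_CUBIC))
o=env.get_obs(); print(o['time'],o['tool_pos'],o['grip_width'],o['ft_force'])
E
```

```text
20.65 [ 0.54559154 -0.3102487   0.16528646] 0.022266085521334713 [ 0.07112577  0.58432343 -1.25580696]
```

View pics/s15c.png

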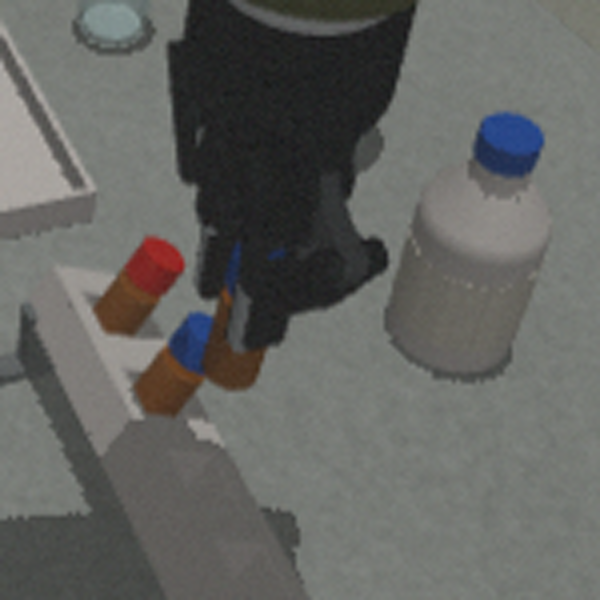

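Call:
carry_out --steps '[{"dx": 3.0,"dy": 0,"dz": 0,"turn": 0},{"dx": 4.5,"dy": 0,"dz": 0,"turn": 0},{"dx": 4.5,"dy": -0.2,"dz": 0,"turn": 0},{"dx": 4.5,"dy": -0.2,"dz": 0,"turn": 0},{"dx": 4.5,"dy": -0.15,"dz": 0,"turn": 0},{"dx": 3.0,"dy": 0,"dz": 0,"turn": 0},{"dx": 1.4,"dy": 0,"dz": 1,"turn": 0},{"dx": 0,"dy": 0,"dz": 3,"turn": 0}]'

```text
time: 21.45
tool_pos: [0.5753, -0.055, 0.1261]
ee_rot: [[0.127, 0.992, 0.004], [0.992, -0.127, 0.0], [0.001, 0.004, -1.0]]
ft_force: [1.0, -1.0, 0.2]
grip_width: 0.0226
```

Call:
carry_out --steps '[{"dx": 0,"dy": 0,"dz": 3,"turn": 0},{"dx": 0,"dy": 0,"dz": 3,"turn": 0},{"dx": 0,"dy": 0,"dz": 2,"turn": 0},{"dx": 0,"dy": 0,"dz": 0,"turn": 0},{"dx": 0,"dy": 0,"dz": 0.2,"turn": 0},{"dx": 0,"dy": 0,"dz": 0,"turn": 0}]'

```text
time: 22.05
tool_pos: [0.5741, -0.0577, 0.0439]
ee_rot: [[0.131, 0.991, 0.001], [0.991, -0.131, -0.0], [-0.0, 0.001, -1.0]]
ft_force: [-0.3, 0.7, -0.3]
grip_width: 0.0226
```

Call:
carry_out --steps '[{"dx": 0,"dy": 0,"dz": 0.3,"turn": 0},{"dx": 0,"dy": 0,"dz": 0,"turn": 0}]'

```text
time: 22.25
tool_pos: [0.574, -0.0573, 0.0407]
ee_rot: [[0.131, 0.991, 0.001], [0.991, -0.131, -0.0], [-0.0, 0.001, -1.0]]
ft_force: [0.9, -0.3, -0.3]
grip_width: 0.0226
```

Call:
carry_out --steps '[{"dx": 0,"dy": 0,"dz": 0.2,"turn": 0},{"dx": 0,"dy": 0,"dz": 0,"turn": 0}]'

```text
time: 22.45
tool_pos: [0.5744, -0.0572, 0.0392]
ee_rot: [[0.131, 0.991, 0.001], [0.991, -0.131, -0.0], [-0.0, 0.001, -1.0]]
ft_force: [-1.9, -0.7, 5.6]
grip_width: 0.023
```

Call:
carry_out --steps '[{"dx": 0,"dy": 0,"dz": 0.2,"turn": 0},{"dx": 0,"dy": 0,"dz": 0,"turn": 0}]'

```text
time: 22.65
tool_pos: [0.5749, -0.0572, 0.039]
ee_rot: [[0.131, 0.991, 0.002], [0.991, -0.131, -0.001], [-0.0, 0.002, -1.0]]
ft_force: [-9.2, -0.5, 23.9]
grip_width: 0.0229
```

Call:
carry_out --steps '[{"dx": 0,"dy": 0,"dz": -0.2,"turn": 0},{"dx": 0,"dy": 0,"dz": -0.05,"turn": 0},{"dx": 0,"dy": 0,"dz": 0,"turn": 0}]'

```text
time: 22.95
tool_pos: [0.5743, -0.0572, 0.0392]
ee_rot: [[0.131, 0.991, 0.001], [0.991, -0.131, -0.0], [0.0, 0.001, -1.0]]
ft_force: [-0.1, 0.3, 4.4]
grip_width: 0.0224
```

Call:
carry_out --steps '[{"dx": 0,"dy": 0,"dz": 0,"turn": 0},{"dx": 0,"dy": 0,"dz": 0,"turn": 0},{"dx": 0,"dy": 0,"dz": 0,"turn": 0}]' --claw 3.6

```text
time: 23.25
tool_pos: [0.5737, -0.0571, 0.0386]
ee_rot: [[0.131, 0.991, -0.001], [0.991, -0.131, 0.0], [0.0, -0.001, -1.0]]
ft_force: [0.0, -0.0, -0.1]
grip_width: 0.0359
```

Call:
carry_out --steps '[{"dx": 0,"dy": 0,"dz": -1,"turn": 0},{"dx": 0,"dy": 0,"dz": -3,"turn": 0},{"dx": 0,"dy": 0,"dz": -4,"turn": 0},{"dx": 0,"dy": 0,"dz": -4,"turn": 0},{"dx": 3,"dy": 0,"dz": 0,"turn": 0},{"dx": 2.5,"dy": 0,"dz": 0,"turn": 0},{"dx": 0,"dy": 0,"dz": 0,"turn": 0},{"dx": 0,"dy": 0,"dz": 0,"turn": 0}]'

```text
time: 24.05
tool_pos: [0.5811, -0.0023, 0.1594]
ee_rot: [[0.129, 0.992, 0.0], [0.992, -0.129, -0.0], [-0.0, 0.0, -1.0]]
ft_force: [-0.6, -0.1, 0.7]
grip_width: 0.0357
```

```bash
python3 - <<'E'
from h import *
s=snap('side','s16.png')
cv2.imwrite('pics/s16c.png',cv2.resize(s['frame'][180:330,290:440],None,fx=4,fy=4,interpolation=cv2.INTER_CUBIC))
s=snap('wrist','w16.png')
o=env.get_obs(); print(o['time'],o['tool_pos'],o['ft_force'])
E
```

```text
24.15 [ 0.58102277 -0.00373559  0.15906137] [ 0.45199276 -0.31175969 -0.27139563]
```

View pics/s16c.png

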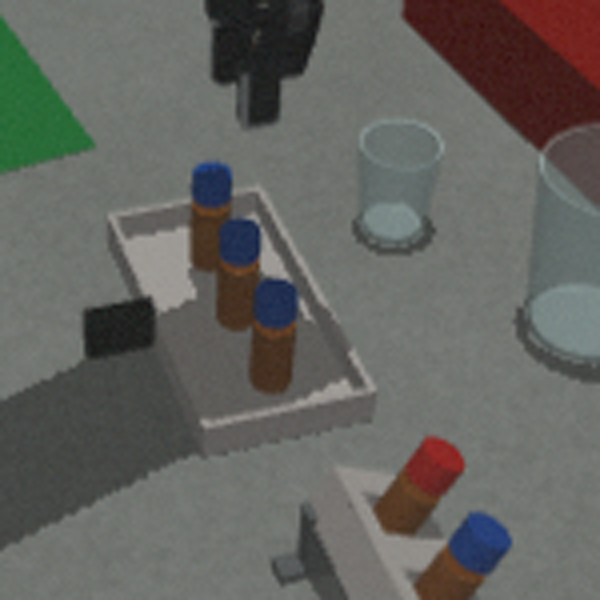

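View pics/w16.png

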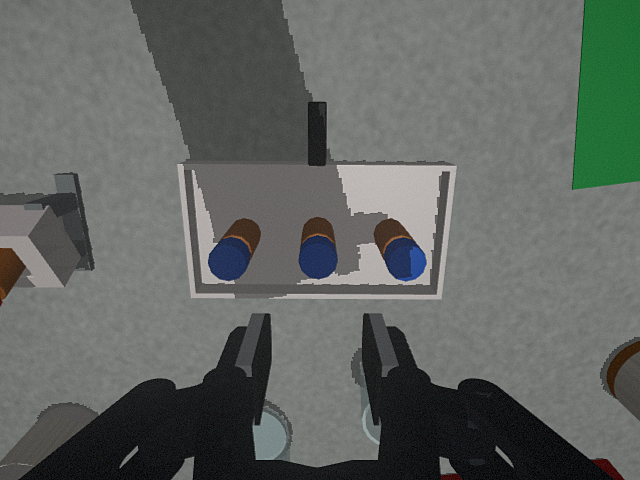

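All three vials stand upright in the tray, with the red vial and one blue still in the rack. In the wrist view the tray corners are (178,163), (456,163), (442,299) and (191,299), and the tab spans rows 102–163 around column 317.

```bash
python3 - <<'E'
from h import *
W=env.snapshot('wrist')
c=np.array([onz(W,*p,.022) for p in [(178,163),(456,163),(442,299),(191,299)]]); print(c.round(4).tolist(),c.mean(0).round(4))
for e in (c[1]-c[0],c[2]-c[3]): print(np.linalg.norm(e).round(4),np.arctan2(-e[0],e[1]).round(4))
print('tab',[onz(W,*p,.031).round(4).tolist() for p in [(317,102),(317,158)]])
h=cv2.cvtColor(env.snapshot('scene')['frame'],cv2.COLOR_BGR2HSV)
E
```

```text
[[0.5173, -0.0889, 0.022], [0.5422, 0.098, 0.022], [0.6427, 0.0852, 0.022], [0.6176, -0.1034, 0.022]] [ 0.58   -0.0023  0.022 ]
0.1886 -0.1323
0.1902 -0.1323
tab [[0.4915, 0.0096, 0.031], [0.5256, 0.0051, 0.031]]
```

```bash
python3 - <<'E'
from h import *
S=env.snapshot('side')
for p in [(175,233),(213,233),(160,190),(217,199),(190,163),(269,262)]: print(p,onz(S,*p,0.005).round(3))
E
```

```text
(175, 233) [0.227 0.262 0.005]
(213, 233) [0.314 0.222 0.005]
(160, 190) [0.223 0.476 0.005]
(217, 199) [0.36  0.364 0.005]
(190, 163) [0.332 0.59  0.005]
(269, 262) [0.407 0.062 0.005]
```

Call:
carry_out --steps '[{"dx": 0.1,"dy": -2.5,"dz": 0,"turn": 0},{"dx": 0,"dy": -2.7,"dz": 0,"turn": 0},{"dx": 0,"dy": -2.0,"dz": 0,"turn": 0},{"dx": 0,"dy": 0,"dz": 3,"turn": 0},{"dx": 0,"dy": 0,"dz": 3,"turn": 0},{"dx": 0,"dy": 0,"dz": 2,"turn": 0},{"dx": 0,"dy": 0,"dz": 0,"turn": 0},{"dx": 0,"dy": 0,"dz": 0,"turn": 0}]'

```text
time: 25.1
tool_pos: [0.51, 0.0075, 0.0794]
ee_rot: [[0.131, 0.991, -0.0], [0.991, -0.131, 0.0], [0.0, -0.0, -1.0]]
ft_force: [-0.1, 0.8, 1.0]
grip_width: 0.0357
```

```bash
python3 - <<'E'
from h import *
s=snap('wrist','w17.png')
o=env.get_obs(); print(o['time'],o['tool_pos'],o['ft_force'])
E
```

```text
25.15 [0.5105485  0.00759801 0.08002167] [ 0.68627171 -0.24405992  0.33582166]
```

View pics/w17.png

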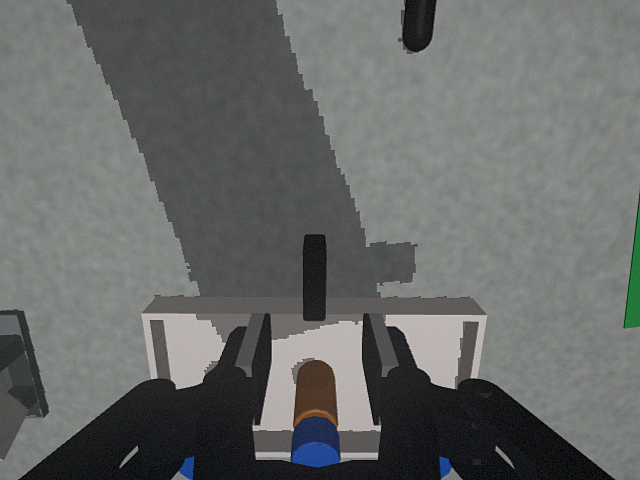

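The tab is centred at column 314 between the jaws. I'll descend and grip it.

Call:
carry_out --steps '[{"dx": 0,"dy": 0,"dz": 3,"turn": 0},{"dx": 0,"dy": 0,"dz": 2.5,"turn": 0},{"dx": 0,"dy": 0,"dz": 1.4,"turn": 0},{"dx": 0,"dy": 0,"dz": 0.5,"turn": 0},{"dx": 0,"dy": 0,"dz": 0,"turn": 0},{"dx": 0,"dy": 0,"dz": 0,"turn": 0}]' --claw 3.0

```text
time: 25.75
tool_pos: [0.5108, 0.0078, 0.0061]
ee_rot: [[0.131, 0.991, 0.002], [0.991, -0.131, 0.0], [0.0, 0.002, -1.0]]
ft_force: [-0.2, -0.6, 0.2]
grip_width: 0.03
```

Call:
carry_out --steps '[{"dx": 0,"dy": 0,"dz": 0,"turn": 0},{"dx": 0,"dy": 0,"dz": 0,"turn": 0},{"dx": 0,"dy": 0,"dz": 0,"turn": 0},{"dx": 0,"dy": 0,"dz": 0,"turn": 0},{"dx": 0,"dy": 0,"dz": 0,"turn": 0}]' --claw 0.2

```text
time: 26.25
tool_pos: [0.5107, 0.0075, 0.0061]
ee_rot: [[0.131, 0.991, 0.002], [0.991, -0.131, -0.0], [-0.0, 0.002, -1.0]]
ft_force: [-2.0, -0.2, 6.4]
grip_width: 0.0108
```

```bash
python3 - <<'E'
from h import *
s=snap('side','s18.png')
cv2.imwrite('pics/s18c.png',cv2.resize(s['frame'][180:330,290:440],None,fx=4,fy=4,interpolation=cv2.INTER_CUBIC))
o=env.get_obs(); print(o['time'],o['tool_pos'],o['ft_force'],o['grip_width'])
E
```

```text
26.3 [0.51069178 0.00750049 0.00612029] [-1.35986946 -1.22548774  6.75737899] 0.01097061119674529
```

View pics/s18c.png

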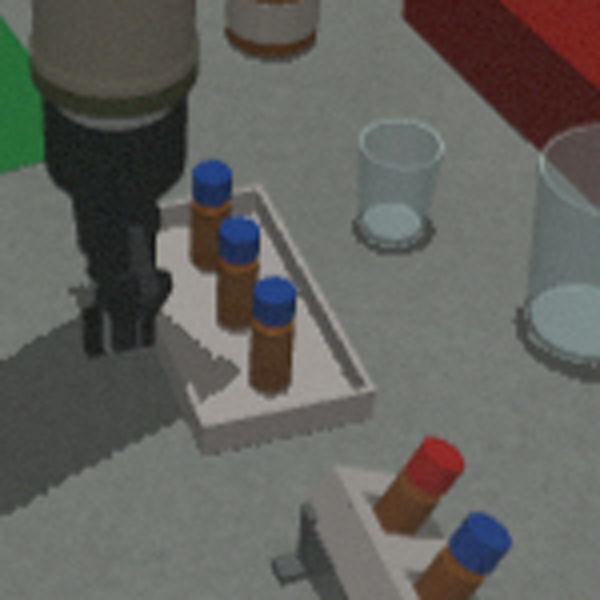

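The tab is held (opening 11 mm against its 12 mm). I'll start sliding gently.

Call:
carry_out --steps '[{"dx": 0.2,"dy": -0.08,"dz": 0,"turn": 0},{"dx": 0.4,"dy": -0.16,"dz": 0,"turn": 0},{"dx": 0.6,"dy": -0.24,"dz": 0,"turn": 0},{"dx": 0.8,"dy": -0.32,"dz": 0,"turn": 0},{"dx": 0.8,"dy": -0.32,"dz": 0,"turn": 0},{"dx": 0.8,"dy": -0.32,"dz": 0,"turn": 0},{"dx": 0.5,"dy": -0.2,"dz": 0,"turn": 0},{"dx": 0.2,"dy": -0.08,"dz": 0,"turn": 0}]'

```text
time: 27.1
tool_pos: [0.4997, 0.0519, 0.0061]
ee_rot: [[0.131, 0.991, 0.003], [0.991, -0.131, -0.001], [-0.001, 0.003, -1.0]]
ft_force: [1.5, -6.3, 6.3]
grip_width: 0.011
```

```bash
python3 - <<'E'
from h import *
s=snap('side','s19.png')
cv2.imwrite('pics/s19c.png',cv2.resize(s['frame'][160:310,270:420],None,fx=4,fy=4,interpolation=cv2.INTER_CUBIC))
o=env.get_obs(); print(o['time'],o['tool_pos'],o['ft_force'],o['grip_width'])
E
```

```text
27.15 [0.49965067 0.05210303 0.00608861] [ 0.61187959 -3.09540944  6.05346282] 0.010855823428782493
```

View pics/s19c.png

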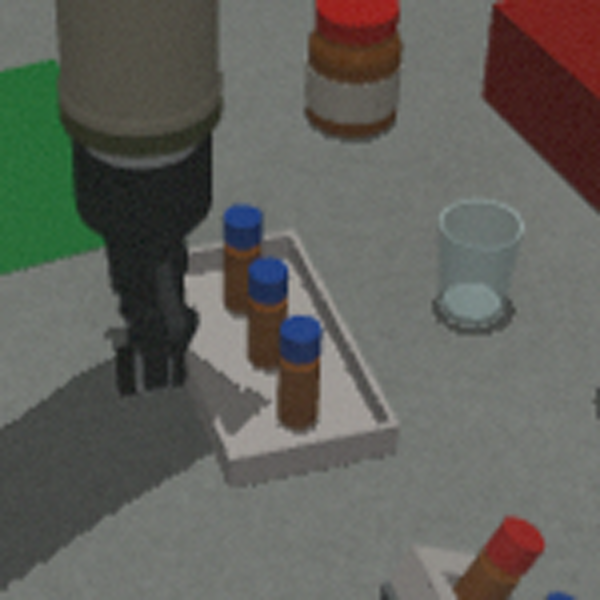

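The vials still stand and the tray follows the tab, so I'll continue.

Call:
carry_out --steps '[{"dx": 0.3,"dy": -0.12,"dz": 0,"turn": 0},{"dx": 0.6,"dy": -0.24,"dz": 0,"turn": 0},{"dx": 0.9,"dy": -0.36,"dz": 0,"turn": 0},{"dx": 1.0,"dy": -0.4,"dz": 0,"turn": 0},{"dx": 1.0,"dy": -0.4,"dz": 0,"turn": 0},{"dx": 1.0,"dy": -0.4,"dz": 0,"turn": 0},{"dx": 1.0,"dy": -0.4,"dz": 0,"turn": 0},{"dx": 1.0,"dy": -0.4,"dz": 0,"turn": 0}]'

```text
time: 27.95
tool_pos: [0.4818, 0.1225, 0.0061]
ee_rot: [[0.132, 0.991, 0.003], [0.991, -0.132, -0.001], [-0.001, 0.003, -1.0]]
ft_force: [2.0, -7.2, 6.0]
grip_width: 0.0108
```

Call:
carry_out --steps '[{"dx": 1.0,"dy": -0.4,"dz": 0,"turn": 0},{"dx": 1.0,"dy": -0.4,"dz": 0,"turn": 0},{"dx": 1.0,"dy": -0.4,"dz": 0,"turn": 0},{"dx": 1.0,"dy": -0.4,"dz": 0,"turn": 0},{"dx": 1.0,"dy": -0.4,"dz": 0,"turn": 0},{"dx": 1.0,"dy": -0.4,"dz": 0,"turn": 0},{"dx": 0.7,"dy": -0.28,"dz": 0,"turn": 0},{"dx": 0.4,"dy": -0.16,"dz": 0,"turn": 0}]'

```text
time: 28.75
tool_pos: [0.4628, 0.197, 0.0061]
ee_rot: [[0.132, 0.991, 0.003], [0.991, -0.132, -0.001], [-0.001, 0.003, -1.0]]
ft_force: [2.9, -7.9, 8.9]
grip_width: 0.0106
```

Call:
carry_out --steps '[{"dx": 0.2,"dy": -0.08,"dz": 0,"turn": -0.5},{"dx": 0.4,"dy": -0.16,"dz": 0,"turn": -1},{"dx": 0.6,"dy": -0.24,"dz": 0,"turn": -1},{"dx": 0.8,"dy": -0.3,"dz": 0,"turn": -1},{"dx": 0.8,"dy": -0.3,"dz": 0,"turn": -1},{"dx": 0.8,"dy": -0.3,"dz": 0,"turn": -1},{"dx": 0.6,"dy": -0.2,"dz": 0,"turn": -1},{"dx": 0.3,"dy": -0.1,"dz": 0,"turn": -0.5}]'

```text
time: 29.55
tool_pos: [0.4495, 0.2431, 0.0061]
ee_rot: [[0.01, 1.0, 0.003], [1.0, -0.01, -0.001], [-0.001, 0.003, -1.0]]
ft_force: [2.3, -8.1, 8.5]
grip_width: 0.0108
```

```bash
python3 - <<'E'
from h import *
s=snap('side','s20.png')
cv2.imwrite('pics/s20c.png',cv2.resize(s['frame'][120:270,220:370],None,fx=4,fy=4,interpolation=cv2.INTER_CUBIC))
s=snap('scene','c20.png')
o=env.get_obs(); print(o['time'],o['tool_pos'],o['ee_rot'][:,0],o['ft_force'],o['grip_width'])
E
```

```text
29.65 [0.44938059 0.24342393 0.00608593] [ 9.61206676e-03  9.99953741e-01 -3.52047083e-04] [ 1.5015937  -3.61354247  6.77275239] 0.011098318072458249
```

View pics/s20c.png

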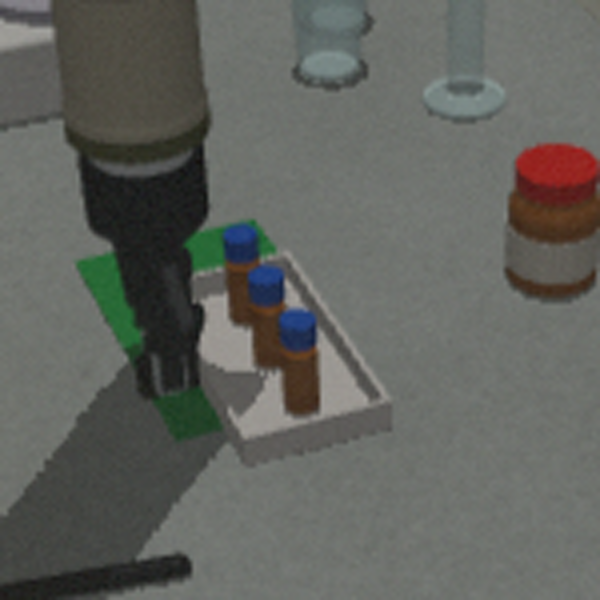

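View pics/c20.png

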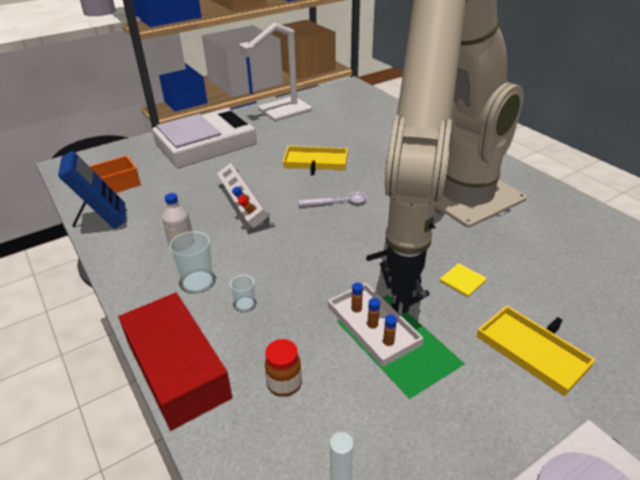

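The vials are standing and the tray is nearly square. About 59 mm along tool x and 13 mm along -y remain.

Call:
carry_out --steps '[{"dx": 0.4,"dy": -0.1,"dz": 0,"turn": 0},{"dx": 0.7,"dy": -0.15,"dz": 0,"turn": 0},{"dx": 1.0,"dy": -0.25,"dz": 0,"turn": 0},{"dx": 1.0,"dy": -0.25,"dz": 0,"turn": 0},{"dx": 1.0,"dy": -0.25,"dz": 0,"turn": 0},{"dx": 0.9,"dy": -0.2,"dz": 0,"turn": 0},{"dx": 0.6,"dy": -0.1,"dz": 0,"turn": 0},{"dx": 0.3,"dy": 0,"dz": 0,"turn": 0}]'

```text
time: 30.45
tool_pos: [0.4368, 0.3016, 0.006]
ee_rot: [[0.011, 1.0, 0.002], [1.0, -0.011, -0.002], [-0.002, 0.002, -1.0]]
ft_force: [-1.0, -12.9, 15.8]
grip_width: 0.0107
```

```bash
python3 - <<'E'
from h import *
s=snap('side','s21.png')
cv2.imwrite('pics/s21c.png',cv2.resize(s['frame'][120:270,220:370],None,fx=4,fy=4,interpolation=cv2.INTER_CUBIC))
s=snap('scene','c21.png')
cv2.imwrite('pics/c21c.png',cv2.resize(s['frame'][250:410,310:490],None,fx=4,fy=3.75,interpolation=cv2.INTER_CUBIC))
s=snap('wrist','w21.png')
o=env.get_obs(); print(o['time'],o['tool_pos'],o['ee_rot'][:,0],o['ft_force'],o['grip_width'])
E
```

```text
30.6 [0.43681532 0.30191613 0.00608573] [ 0.01052125  0.99994385 -0.00126603] [ 0.90772316 -6.1870736  10.37590124] 0.010681706707339152
```

View pics/s21c.png

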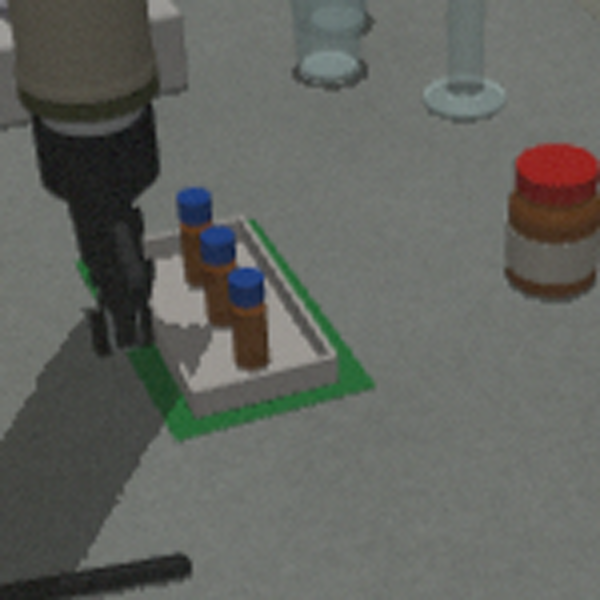

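View pics/c21c.png

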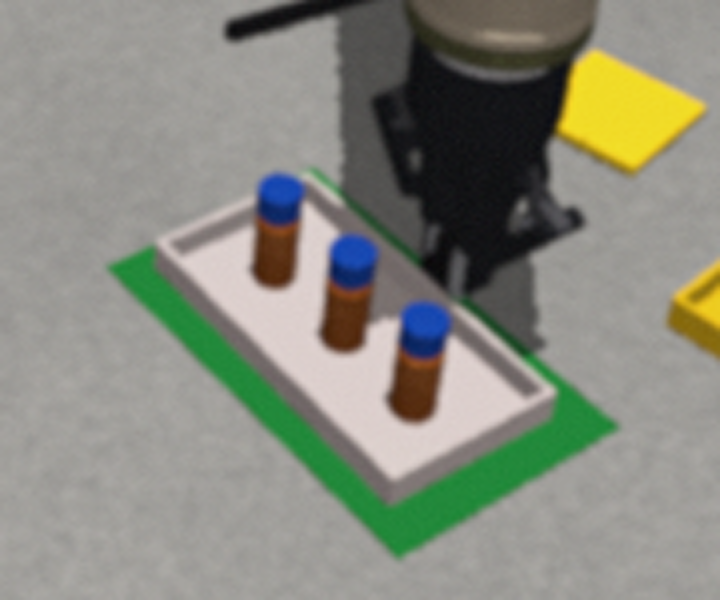

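View pics/w21.png

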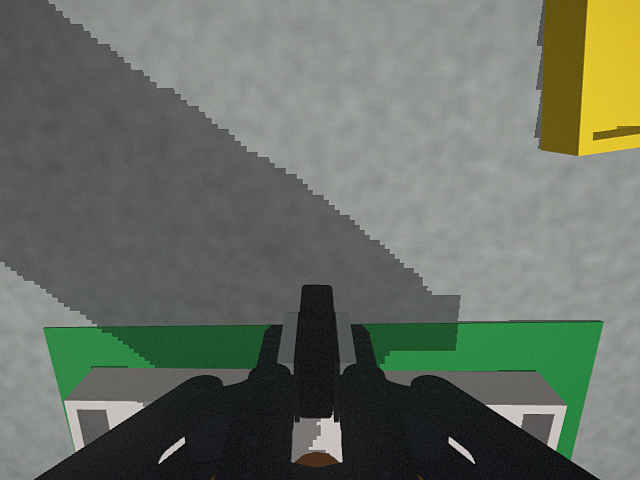

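The tray sits well inside the mat with all three vials standing. I'll let go, rise and measure.

Call:
carry_out --steps '[{"dx": 0,"dy": 0,"dz": 0,"turn": 0},{"dx": 0,"dy": 0,"dz": 0,"turn": 0},{"dx": 0,"dy": 0,"dz": 0,"turn": 0}]' --claw 3.0

```text
time: 30.9
tool_pos: [0.4353, 0.3032, 0.0049]
ee_rot: [[0.008, 1.0, -0.0], [1.0, -0.008, 0.0], [0.0, -0.0, -1.0]]
ft_force: [-0.3, -0.1, 0.1]
grip_width: 0.0303
```

Call:
carry_out --steps '[{"dx": 0,"dy": 0,"dz": -1,"turn": 0},{"dx": 0,"dy": 0,"dz": -3,"turn": 0},{"dx": 0,"dy": 0,"dz": -4,"turn": 0},{"dx": 0,"dy": 0,"dz": -4,"turn": 0},{"dx": 0,"dy": 3,"dz": -4,"turn": 0},{"dx": 0,"dy": 4,"dz": -4,"turn": 0},{"dx": 0,"dy": 0,"dz": 0,"turn": 0},{"dx": 0,"dy": 0,"dz": 0,"turn": 0}]'

```text
time: 31.7
tool_pos: [0.5011, 0.3025, 0.201]
ee_rot: [[0.009, 1.0, 0.001], [1.0, -0.009, 0.001], [0.001, 0.001, -1.0]]
ft_force: [-1.0, -0.3, -0.6]
grip_width: 0.0297
```

```bash
python3 - <<'E'
from h import *
s=snap('wrist','w22.png'); s=snap('side','s22.png')
o=env.get_obs(); print(o['time'],o['tool_pos'],o['ft_force'],o['grip_width'])
E
```

```text
31.8 [0.49940676 0.30249613 0.1992921 ] [ 0.67049899  0.27233682 -0.43187561] 0.030424984099111353
```

View pics/w22.png

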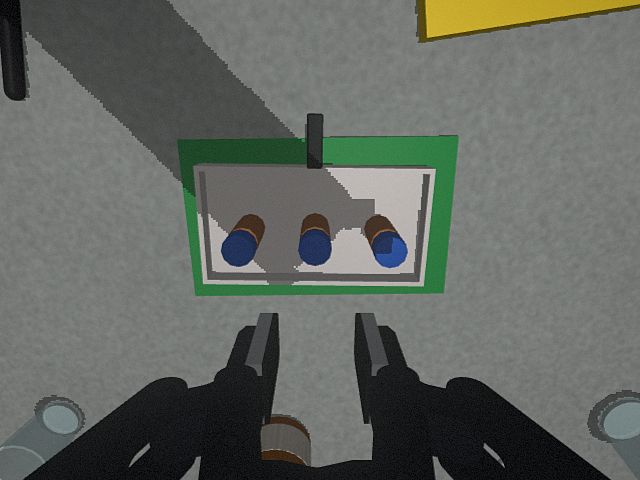

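View pics/s22.png

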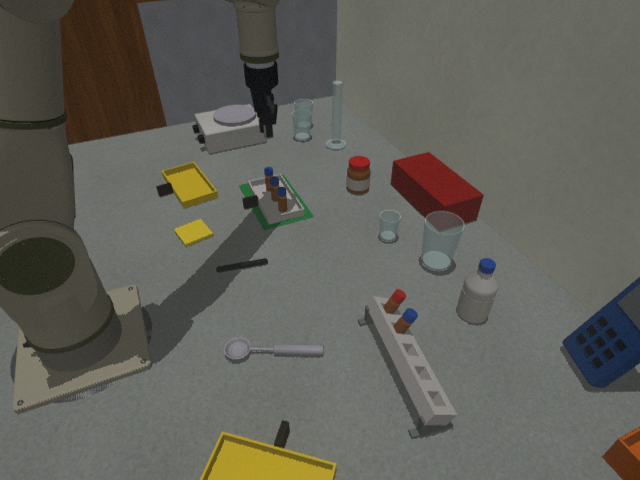

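```bash
python3 - <<'E'
from h import *
W=env.snapshot('wrist')
t=np.array([onz(W,*p,.022) for p in [(193,166),(436,168),(426,285),(203,285)]])
m=np.array([onz(W,*p,0) for p in [(179,140),(458,136),(444,293),(195,295)]])
for c in (t,m):
    e=c[1]-c[0]; print(c.mean(0).round(4),np.linalg.norm(e).round(3),np.linalg.norm(c[1]-c[2]).round(3),np.arctan2(-e[0],e[1]).round(3))
E
```

```text
[0.5046 0.302  0.022 ] 0.189 0.099 -0.016
[0.5035 0.3057 0.    ] 0.227 0.139 0.006
```

The tray centre is within about 1 mm (x) and 4 mm (y) of the mat centre and square to about 0.02 rad. The gripper is clear, so I'm handing in.

```bash
python3 -c "
from workcell import env
print(env.get_obs()['ft_force']); print(env.finish_job())"
```

```text
[-0.57552346  0.48242932 -0.06730844]
the job is handed in; nothing more can be done
None
```

I moved three blue-capped vials into the white tray, slid it along the bench by its tab onto the green mat, and handed the job in at about 32 s. The hand-in gave no verdict.

- **Vials:** The tool can only point down, so I drew each leaning vial most of the way out along its axis. I then pushed the cap back so the hole's rim held the foot and the vial turned upright. Each was lowered until its foot touched the tray floor, then let go.
- **Last pictures:** All three vials stand upright in the tray. The red vial and the fourth blue one are still in the rack. By eye the other bench items look unmoved; I did not measure them.
- **Tray:** It measures about 1 mm (x) and 4 mm (y) off the mat centre, and about 0.02 rad off square; the camera calibration is good to about 2 mm. The tool stayed at the same height during the slide, so I saw no sign of the tray lifting.
- **Gripper at hand-in:** It was about 20 cm up, with no contact force.
- **Problems:** My first three move calls were refused because rows need all four numbers. Nothing had moved, and no later check failed.

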